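# Wipe the retaining leaves of a bore flush with an edge tool

### The job

Take the red-handled edge tool from its wooden holder and, with its ball end just inside the bore of the aluminium housing, wipe in a full circle round the bore edge with steady, gentle outward pressure until every brass leaf lies flush on the wall (seen from above they fold away anticlockwise). Only the tool may touch the housing, pressing with at most 12 N. Then stand the tool upright in its holder again with the collar fully down, and leave the other things on the table alone.

Things in the scene. Friction and masses are not known exactly. Their poses are not given: they have to be found in the camera images.
- edge_tool: edge-finishing tool standing upright in the wooden holder: red square handle 22x22 mm, 44 mm high, on a round dark steel collar 36 mm across and 6 mm thick; below the collar a thin steel blade with a ball end. Origin at the centre of the collar's underside, z up along the handle (handle from z = 6 to 50 mm), x and y square to the handle's flats. About 0.15 kg
- ball (a point): centre of the tool's 10 mm steel ball end, 47 mm straight below the tool's origin while the blade is unbent. The blade (6 mm thick) sits in a rubber boot under the collar and springs sideways at the ball by about 1 mm for each 3 N, at most 9 mm
- holder: fixed light-wood block, 70x70x60 mm, origin at the centre of its underside, z up; a vertical 20x20 mm square hole goes right down through its middle; the tool hangs in it with the collar resting on the top face
- holder_mouth (a point): centre of the hole's mouth on the holder's top face (60 mm above the table)
- base_plate: fixed grey base plate, 140x140x8 mm, origin at the centre of its underside, z up. On it is clamped a round aluminium housing (84 mm across, rim 44 mm above the table, two small lugs at its foot) with an open bore. The housing does NOT sit exactly in the plate's middle: it is fixed 6 to 9 mm off it, in any direction and turned anyhow, which no reading tells
- rim_mid (a point): point over the plate's middle at the height of the housing's rim (44 mm above the table); the bore's true middle lies 6 to 9 mm away from it in some direction. The bore is 62 mm wide and open 35 mm deep; brass leaves line it 2 to 16 mm below the rim. With all leaves flush 55 mm are clear, so the ball's centre then runs on a circle of about 22.5 mm radius about the bore's middle
- leaf0 (a joint): one of ten brass leaves, numbered anticlockwise, shaped as told under leaf1; rad out from the wall, 0 flush
- leaf1 (a joint): one of 10 brass leaves, 15 mm long, 14 high, 2 thick. Pivoted stiffly at one end, it stays where pushed; seen from above it runs anticlockwise from its pivot and leans into the bore by its free end, up to 6.5 mm. Wiped anticlockwise it folds smoothly (1 to 4 N); clockwise the ball catches on its end; rad out from the wall, 0 flush
- leaf2 (a joint): brass leaf 2: rad out from the wall, 0 flush
- leaf3 (a joint): brass leaf 3: rad out from the wall, 0 flush
- leaf4 (a joint): brass leaf 4: rad out from the wall, 0 flush
- leaf5 (a joint): brass leaf 5: rad out from the wall, 0 flush
- leaf6 (a joint): brass leaf 6: rad out from the wall, 0 flush
- leaf7 (a joint): brass leaf 7: rad out from the wall, 0 flush
- leaf8 (a joint): brass leaf 8: rad out from the wall, 0 flush
- leaf9 (a joint): brass leaf 9: rad out from the wall, 0 flush
- glue_bottle: small white glue bottle with green cap, 44x44x62 mm, bystander at the back; origin at the centre of its underside
- blue_cap: small blue cap, 33 mm wide, 19 high, bystander at the back; origin at the centre of its underside
- sanding_stick: dark flat sanding stick, 19x178x5 mm, bystander on the left; origin at the centre of its underside
- paint_bottle: small dropper bottle of blue paint, 25 mm wide, 82 high, bystander at the back left; origin at the centre of its underside
There are look-alikes about, which are no part of the job. Leave any purple look-alike of the base_plate alone. There is more than one size of the edge_tool; the one meant has the size given above.

How it is judged:
By the outcome, as a careful person would: the job done as asked, in the order asked, and still so for the second after the job is handed in, with the robot touching nothing.
It also fails if it takes over 72 s, if anything falls off the work surface, if the arm or the gripper's body presses on something with over 40 N, if the wrist force passes 120 N, or if a joint passes its speed limit or range.

### The arm

A 6-joint arm with a two-finger parallel gripper is mounted at the origin on a cart in front of the work surface, level with it; the furniture and walls round the work are solid. World frame = base frame: x ahead of the robot, y to its left, z up, the work surface at z = 0. Lengths are in m, angles in rad, forces in N, time in s.
With the tool pointing down it reaches from about 0.3 to 0.775 m from the base axis. Payload 14.6 kg.
Tool frame: the origin (TCP) lies at the very end of the fingers, on their centre line; the grasp point (between the pads) lies 19 mm behind it; z points along the fingers, y is the line along which they close (so a half turn about z gives the same grasp; the last joint's range is limited). The gripper opens to 94 mm and grips with 3 to 60 N. Pads are 16 mm wide; open, the fingers measure 119 mm over their backs; the gripper's body (75 mm by 177 mm) begins 78 mm behind the grasp point.
Start: joints at [-0.067, 0.3, 1.521, -0, 1.321, -0.067], TCP at [0.55, -0, 0.205] pointing down, gripper open.
Joint ranges: [-3.03, 3.03], [-0.79, 2.21], [0.23, 2.52], [-1.04, 4.18], [0, 3.07], [-2.55, 2.55]. Speed limits (rad/s): [2.22, 2.22, 2.57, 3.14, 3.14, 3.14].

### API

Orientations are given as [roll, pitch, yaw] about the fixed x, y, z axes, in that order (R = Rz(yaw) Ry(pitch) Rx(roll)).
In Python, from station import ctrl, cams gives the robot as it stands. The module is installed in compiled form; this text tells all that it offers.
- The arm moves only by the tool arm_command, never from a script. Its argument "plan" is a list that holds one entry, the list of rows, each a list of 7 numbers: the shift along the tool's x, y, z in mm, then the turn, a rotation vector about the tool's x, y, z in rad, then the closure, from -1 (fully open) to 1 (shut). A call has 1 to 12 rows; each row is the pose to reach, as a shift and turn from the pose commanded when the call began, along the tool's axes at that moment; what a row does not reach only later rows make up. A row lasts 1/10 s, in which the tool goes at most 50 mm and 8.59 degrees, less where a joint would pass 70% of its speed; a pose out of reach is approached as far as the arm can. A call with a gripper value outside its range is refused whole. The fingers move at their own pace and stop on an object; "squeeze" is the grip in N (left out, the last holds). Time passes only in rows, so rows that repeat a pose let the fingers close. It gives the time, the measured TCP pose, the force, the opening and the grip force at its end, in the units of the state.
- ctrl.get_obs(): the state, without advancing time (a new reading comes with each control period).
- cams.camera(name): name is "scene" or "side" or "wrist"; returns (picture, depth): 420x560x3 uint8, blue, green, red; 420x560 float32, m along the optical axis (not along the pixel's ray), 0 where there is no reading.
- cams.camera_info(name): a dict with "fx", "fy", "cx", "cy" (pixels), "world_to_cam" (4x4, takes a point from world to camera coordinates). Camera axes: x right, y down, z forward; pixel columns grow to the right and rows downward; lengths in m; the calibration is good to about 2 mm. A picture is of the moment at which its call begins: read the wrist's pose just before it. camera_info takes no time and is no camera call; for the wrist camera it gives the pose at the moment of the call.
- ctrl.hand_in(): hands the job in; it is judged then, once.
The state is a dict: "time_s": time; "qpos": joint angles; "joint_vel": joint speeds; "tau": joint torques, N m; "ee_pos": TCP position; "eef_rot": TCP orientation; "force": force on the tool from outside, world axes, zero at the start; "moment": the same for the moment, N m; "grip_width": finger opening in m; "grip_force": force on a finger pad.
Only numpy, scipy, OpenCV 4.12 (cv2) and the standard library are available. Lean on these libraries where they do the work, as an engineer would, in place of code of your own. Each camera call takes 0.05 s, during which the arm holds its last target. There are 200 camera calls.

## Working session

There is one attempt and no reset: what is moved stays moved. The work goes in short steps, Python scripts to look and compute and a tool call to move; the robot and the scene stay as the last step left them, time stands still between calls to the robot, and variables do not carry over. Pictures are saved under pics/ and viewed, at most 10 in all, crops included, and the job is handed in when it is done.

Besides the shell and the picture viewer there is one more tool, called after "Request:" by a JSON object that holds its "api" and its "payload", one argument or row to a line. arm_command: Moves the arm, as the interface text tells. Its arguments: {"type":"object","properties":{"plan":{"type":"array"},"squeeze":{"type":"number"}},"required":["plan"]}

```bash
mkdir -p pics; python3 - <<'E'
from station import ctrl,cams
import cv2,numpy as np
o=ctrl.get_obs(); print({k:np.round(v,4).tolist() for k,v in o.items()})
for n in ["scene","side","wrist"]:
    i=cams.camera_info(n); p,d=cams.camera(n)
    cv2.imwrite(f"pics/{n}0.png",p); np.savez(f"{n}0.npz",p=p,d=d,M=i["world_to_cam"],K=[i[k] for k in("fx","fy","cx","cy")])
    print(n,[round(i[k],1) for k in("fx","fy","cx","cy")],np.round(np.linalg.inv(i["world_to_cam"]),3).tolist())
E
```

```text
{'time_s': 0.0, 'qpos': [-0.0666, 0.3005, 1.5216, -0.0, 1.3207, -0.0666], 'joint_vel': [0.0005, -0.0015, 0.0003, -0.0006, 0.0002, 0.0008], 'tau': [-0.0015, -53.1806, -35.2736, 0.0708, 0.0244, -0.0], 'ee_pos': [0.5497, 0.0, 0.2049], 'eef_rot': [-3.1404, -0.0001, 1.5708], 'force': [0.6349, 0.2563, 0.1269], 'moment': [-0.0281, 0.0396, 0.0218], 'grip_force': 0.0, 'grip_width': 0.094}
scene [444.5, 444.5, 284.0, 215.6] [[0.873, -0.321, 0.366, 0.159], [-0.487, -0.548, 0.68, -0.683], [-0.018, -0.772, -0.635, 0.792], [0.0, 0.0, 0.0, 1.0]]
side [472.5, 472.5, 281.5, 205.2] [[0.199, 0.441, -0.875, 1.495], [0.98, -0.097, 0.174, -0.125], [-0.009, -0.892, -0.451, 0.554], [0.0, 0.0, 0.0, 1.0]]
wrist [371.2, 371.2, 275.9, 205.4] [[1.0, 0.0, -0.0, 0.55], [0.0, -0.963, -0.268, 0.079], [-0.0, 0.268, -0.963, 0.385], [0.0, 0.0, 0.0, 1.0]]
```

View pics/scene0.png

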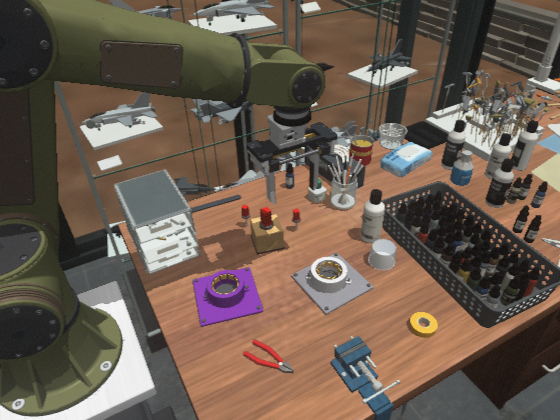

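View pics/wrist0.png

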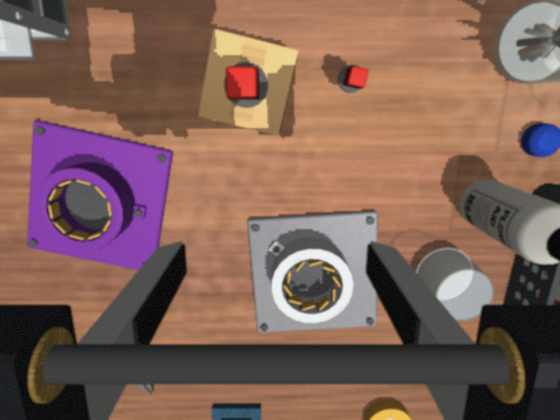

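The scene shows the holder with the large red tool at wrist (245,82), a small look-alike at (355,77), and the housing ring at (312,285) on the grey plate. The purple plate is at left.

```bash
cat > h.py <<'E'
import numpy as np,cv2
from scipy.optimize import least_squares
def load(n):
    f=np.load(n+".npz"); return f["p"],f["d"],f["M"],f["K"]
def ray(uv,z,M,K):
    C=np.linalg.inv(M); uv=np.atleast_2d(uv).astype(float)
    r=np.c_[(uv[:,0]-K[2])/K[0],(uv[:,1]-K[3])/K[1],np.ones(len(uv))]@C[:3,:3].T
    return (C[:3,3]+r*((z-C[2,3])/r[:,2])[:,None])[:,:2]
def cloud(d,M,K):
    v,u=np.mgrid[:d.shape[0],:d.shape[1]]
    P=np.stack([(u-K[2])/K[0]*d,(v-K[3])/K[1]*d,d],-1); C=np.linalg.inv(M)
    return P@C[:3,:3].T+C[:3,3]
def circ(P):
    f=lambda q:np.hypot(P[:,0]-q[0],P[:,1]-q[1])-q[2]
    s=least_squares(f,[*P.mean(0),.03],loss="soft_l1",f_scale=.0005); return s.x, np.abs(f(s.x)).mean()
def red(p):
    h=cv2.cvtColor(p,cv2.COLOR_BGR2HSV); return (((h[...,0]<8)|(h[...,0]>172))&(h[...,1]>150)&(h[...,2]>90)).astype(np.uint8)
def blobs(m,a=20):
    c,_=cv2.findContours(m.astype(np.uint8),cv2.RETR_EXTERNAL,cv2.CHAIN_APPROX_NONE); return [x for x in c if cv2.contourArea(x)>a]
E
python3 - <<'E'
from h import *
for n in("wrist0","scene0","side0"):
    p,d,M,K=load(n); X=cloud(d,M,K)
    print(n)
    m=red(p)
    for c in blobs(m):
        mm=np.zeros_like(m); cv2.drawContours(mm,[c],-1,1,-1); Q=X[(mm>0)&(d>0)]
        if len(Q)==0: continue
        zt=np.percentile(Q[:,2],98); T=Q[Q[:,2]>zt-.004]
        if zt<.2 and zt>.0: print(" red",c.mean(0).round()[0],"ztop",zt.round(4),"top ctr",T.mean(0).round(4), "ext",(np.percentile(T,98,0)-np.percentile(T,2,0)).round(4))
    # rim
    z=X[...,2]; near=(np.hypot(X[...,0]-.58,X[...,1]+.0)<.09)&(d>0)
    g=cv2.cvtColor(p,cv2.COLOR_BGR2HSV)
    for nm,lo,hi in (("rim",.040,.048),("plate",.004,.012),("holdertop",.056,.064)):
        mk=((z>lo)&(z<hi)&(d>0)&(X[...,0]>.3)&(X[...,0]<.8)&(np.abs(X[...,1])<.35)).astype(np.uint8)
        mk=cv2.morphologyEx(mk,cv2.MORPH_OPEN,np.ones((3,3)))
        for c in blobs(mk,200):
            P=ray(c[:,0],(lo+hi)/2,M,K); r=cv2.minAreaRect((P*1000).astype(np.float32))
            q,e=circ(P); print(" ",nm,c.mean(0).round()[0],"rect",np.round(r[0],1),np.round(r[1],1),round(r[2],1),"circ",(q*1000).round(1),round(e*1000,2))
E
```

```text
wrist0
 red [358.  76.] ztop 0.0694 top ctr [0.6157 0.0985 0.0679] ext [0.0144 0.0146 0.0035]
 red [241.  82.] ztop 0.1121 top ctr [0.5249 0.0923 0.1106] ext [0.0202 0.0201 0.0034]
  rim [451. 274.] rect [725.9 -89.3] [49.4 16.3] 35.1 circ [ 738.2 -107.3   28. ] 1.93
  rim [311. 285.] rect [ 585.8 -101.3] [82.3 82.9] 0.0 circ [ 585.6 -101.1   41.4] 0.36
  rim [ 79. 209.] rect [361.5 -21.2] [84.3 82.6] 25.1 circ [361.4 -21.1  41.5] 0.38
  rim [525.  36.] rect [761.2 130.2] [16.5 58.8] 3.2 circ [791.3 131.9  36.7] 1.34
  plate [235. 412.] rect [ 499.4 -293.2] [61.3 23. ] 0.0 circ [ 498.6 -295.    23.1] 6.34
  plate [315. 270.] rect [ 591.6 -105.9] [138.9 139.9] 3.9 circ [ 591.3 -106.1   76.9] 8.27
  plate [ 86. 206.] rect [349.5 -27. ] [44.6 51.5] 0.0 circ [349.5 -26.9  23.4] 2.01
  plate [100. 193.] rect [361.5 -20.9] [139.5 139.8] 77.1 circ [361.5 -19.6  70.8] 12.69
  holdertop [246.  82.] rect [525.   93.2] [70.2 70.1] 76.7 circ [525.   93.2  38.7] 3.73
  holdertop [535.  35.] rect [759.5 129.5] [14.  52.9] 2.3 circ [790.  131.5  35.6] 1.58
  holdertop [29. 29.] rect [351.3 134.4] [
[... 1763 characters left out ...]
ztop 0.0114 top ctr [ 0.3668 -0.2045  0.0091] ext [0.054  0.0666 0.004 ]
 red [326. 198.] ztop 0.0681 top ctr [0.5098 0.1815 0.0665] ext [0.0132 0.0146 0.0038]
 red [292. 189.] ztop 0.111 top ctr [0.5288 0.092  0.1095] ext [0.0215 0.0206 0.0043]
  rim [211. 231.] rect [ 590.  -101.7] [82.1 87.8] 88.1 circ [ 589.9 -102.    42.1] 0.98
  plate [210. 250.] rect [ 596.7 -107. ] [142.9 139.4] 3.2 circ [ 585.1 -108.2   70.3] 15.92
  plate [237. 201.] rect [367.2 -21.5] [139.4 138.8] 77.6 circ [364.8 -20.   72.8] 14.82
  holdertop [114. 216.] rect [ 503.2 -310.8] [67.3 41.2] 0.8 circ [ 503.  -311.7   31. ] 4.21
  holdertop [292. 204.] rect [528.8  93.2] [69.6 73.4] 77.5 circ [527.3  93.7  38.9] 8.47
```

View pics/side0.png

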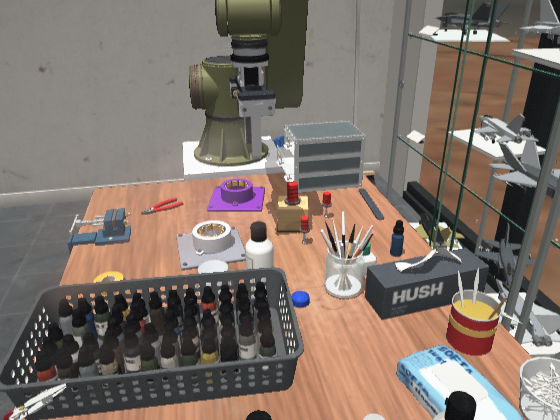

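The side view shows the large tool standing in the holder at (292,195), two small look-alikes beside it, and the white bottle close to the housing.

```bash
python3 - <<'E'
from h import *
p,d,M,K=load("wrist0"); X=cloud(d,M,K)
z=X[...,2]
mk=((z>.104)&(z<.114)&(np.hypot(X[...,0]-.525,X[...,1]-.092)<.03)).astype(np.uint8)
for c in blobs(mk,50):
    P=ray(c[:,0],.110,M,K)*1000; print("handle top",cv2.minAreaRect(P.astype(np.float32)))
m=red(p)
for c in blobs(m,50): print(cv2.minAreaRect(ray(c[:,0],.110,M,K).astype(np.float32)*1000))
b=(z>.05)&(X[...,0]>.62)&(X[...,0]<.78)&(X[...,1]<.06)&(X[...,1]>-.2)&(d>.1)
Q=X[b]; print("bottle",Q.min(0).round(3),Q.max(0).round(3)); 
T=Q[Q[:,2]>Q[:,2].max()-.02]; print(T.mean(0).round(3))
ps,ds,Ms,Ks=load("scene0"); Y=cloud(ds,Ms,Ks); b=(np.hypot(Y[...,0]-.7,Y[...,1]+.04)<.06)&(ds>0)&(Y[...,2]>.02); print(Y[b].min(0).round(3),Y[b].max(0).round(3))
E
```

```text
handle top ((524.6856689453125, 92.06043243408203), (22.027658462524414, 21.397903442382812), 0.022398991510272026)
((607.0255737304688, 95.79351043701172), (13.060503005981445, 13.008015632629395), 78.06916046142578)
((524.9486694335938, 92.1217041015625), (21.502893447875977, 21.269821166992188), 89.20096588134766)
bottle [ 0.711 -0.136  0.05 ] [0.778 0.001 0.134]
[ 0.757 -0.023  0.121]
[ 0.709 -0.099  0.021] [ 0.76  -0.007  0.147]
```

Request:
{"api": "arm_command", "payload": {
  "plan": [
    [[30,-8,0,0,0,0,0],[60,-16,0,0,0,0,0],[92,-25,0,0,0,0,0],[92,-25,25,0,0,0,0],[92,-25,50,0,0,0,0],[92,-25,80,0,0,0,0],[92,-25,110,0,0,0,0],[92,-25,128,0,0,0,0],[92,-25,136,0,0,0,0],[92,-25,136,0,0,0,0],[92,-25,136,0,0,0,0]]
  ],
  "squeeze": 40
}}

```text
time_s: 1.25
ee_pos: [0.5254, 0.0921, 0.0703]
eef_rot: [3.141, -0.0, 1.571]
force: [0.0, 0.6, -0.4]
grip_width: 0.0471
grip_force: 0.0
```

Request:
{"api": "arm_command", "payload": {
  "plan": [
    [[0,0,0,0,0,0,1],[0,0,0,0,0,0,1],[0,0,0,0,0,0,1],[0,0,0,0,0,0,1],[0,0,0,0,0,0,1],[0,0,0,0,0,0,1],[0,0,0,0,0,0,1],[0,0,0,0,0,0,1]]
  ],
  "squeeze": 55
}}

```text
time_s: 2.05
ee_pos: [0.5252, 0.092, 0.0698]
eef_rot: [3.141, -0.0, 1.571]
force: [-1.2, -0.6, 5.6]
grip_width: 0.0218
grip_force: 55.0
```

Request:
{"api": "arm_command", "payload": {
  "plan": [
    [[0,0,-10,0,0,0,1],[0,0,-30,0,0,0,1],[0,0,-55,0,0,0,1],[0,0,-80,0,0,0,1],[-20,7,-80,0,0,0,1],[-50,16,-80,0,0,0,1],[-85,27,-80,0,0,0,1],[-120,38,-80,0,0,0,1],[-155,49,-80,0,0,0,1],[-180,57,-80,0,0,0,1],[-193,61,-80,0,0,0,1],[-193,61,-80,0,0,0,1]]
  ]
}}

```text
time_s: 3.25
ee_pos: [0.586, -0.1019, 0.1494]
eef_rot: [-3.141, -0.0, 1.569]
force: [0.5, 0.7, -2.2]
grip_width: 0.0216
grip_force: 55.0
```

```bash
python3 - <<'E'
from h import *
from station import ctrl,cams
o=ctrl.get_obs(); print(o["time_s"],np.round(o["ee_pos"],4),np.round(o["force"],2))
for n in("scene","side","wrist"):
    i=cams.camera_info(n); p,d=cams.camera(n)
    np.savez(f"{n}1.npz",p=p,d=d,M=i["world_to_cam"],K=[i[k] for k in("fx","fy","cx","cy")]); cv2.imwrite(f"pics/{n}1.png",p)
f=lambda n,x0,y0,x1,y1:cv2.resize(load(n)[0][y0:y1,x0:x1],(400,400),interpolation=cv2.INTER_CUBIC)
cv2.imwrite("pics/c1.png",np.hstack([f("scene1",260,190,400,330),f("side1",140,140,280,280)]))
E
```

```text
3.25 [ 0.586  -0.1019  0.1494] [ 0.51  0.73 -2.18]
```

View pics/c1.png

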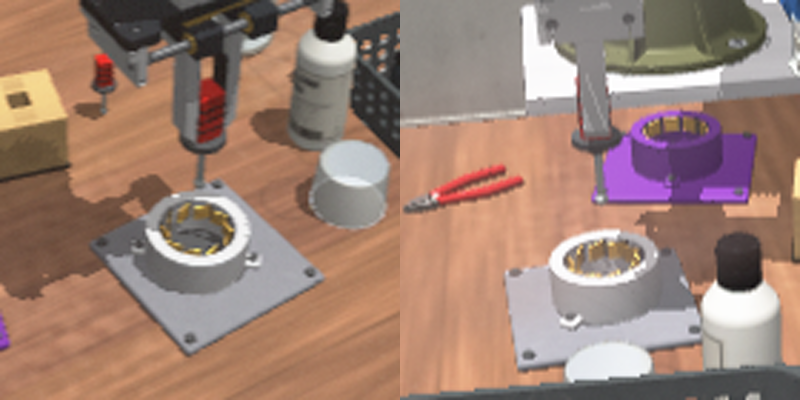

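View pics/wrist1.png

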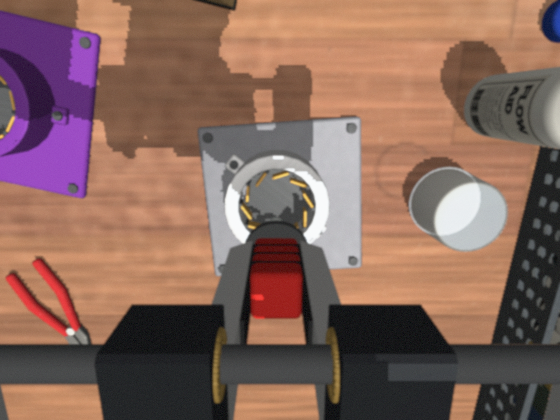

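The tool hangs straight. The ball is at scene pixel (330,255.5) and side pixel (210,209), over the bore, and the wrist view shows the upper half of the rim.

```bash
python3 - <<'E'
from h import *
for n,uv in(("scene1",(330.4,255.5)),("side1",(210,209))):
    p,d,M,K=load(n); X=cloud(d,M,K); z=X[...,2]
    print(n,"ball@.0926",(ray([uv],.0926,M,K)*1000).round(1))
for n in("scene0","side0","wrist0","wrist1","scene1","side1"):
    p,d,M,K=load(n); X=cloud(d,M,K); z=X[...,2]
    g=p.min(2)
    mk=((z>.040)&(z<.048)&(np.hypot(X[...,0]-.586,X[...,1]+.102)<.055)).astype(np.uint8)
    c=max(blobs(mk,100),key=cv2.contourArea)
    P=ray(c[:,0],.044,M,K)*1000
    f=lambda q:np.hypot(P[:,0]-q[0],P[:,1]-q[1])-42
    if n=="wrist1": P=P[P[:,1]>-100]
    s=least_squares(f,[586,-102],loss="soft_l1",f_scale=.5); print(n,"outer",s.x.round(1),np.abs(f(s.x)).mean().round(2))
    # inner hole boundary of rim mask
    cc,h=cv2.findContours(mk,cv2.RETR_CCOMP,cv2.CHAIN_APPROX_NONE)
    hs=[k for k,hh in zip(cc,h[0]) if hh[3]>=0 and cv2.contourArea(k)>100]
    for k in hs:
        P=ray(k[:,0],.044,M,K)*1000; f=lambda q:np.hypot(P[:,0]-q[0],P[:,1]-q[1])-31
        s=least_squares(f,[586,-102],loss="soft_l1",f_scale=.5); print("   inner",s.x.round(1),np.abs(f(s.x)).mean().round(2))
E
```

```text
scene1 ball@.0926 [[ 583.6 -108.8]]
side1 ball@.0926 [[ 583.3 -100. ]]
scene0 outer [ 583.3 -104.3] 1.08
   inner [ 583.  -103.8] 3.63
side0 outer [ 590.1 -102. ] 1.1
   inner [ 589.  -100.7] 4.37
wrist0 outer [ 585.5 -101.1] 0.58
   inner [ 585.5 -100.7] 3.71
wrist1 outer [ 585.5 -115.8] 6.21
scene1 outer [ 583.3 -104.3] 0.98
   inner [ 583.3 -103.8] 3.46
side1 outer [ 589.7 -102. ] 1.05
   inner [ 589.7 -101.7] 4.33
```

Request:
{"api": "arm_command", "payload": {
  "plan": [
    [[-1,0,5,0,0,0,1],[-1,0,15,0,0,0,1],[-1,0,25,0,0,0,1],[-1,0,35,0,0,0,1],[-1,0,43,0,0,0,1],[-1,0,50,0,0,0,1],[-1,0,55,0,0,0,1],[-1,0,58,0,0,0,1],[-1,0,58,0,0,0,1],[-1,0,58,0,0,0,1]]
  ]
}}

```text
time_s: 4.4
ee_pos: [0.5862, -0.1021, 0.0918]
eef_rot: [3.141, 0.0, 1.571]
force: [-0.3, -0.4, -2.0]
grip_width: 0.0217
grip_force: 55.0
```

```bash
cat > arc.py <<'E'
import sys,numpy as np
# usage: arc.py cx cy curx cury a0 a1 r0 r1 n  -> rows (tool x=world y, tool y=world x), mm
cx,cy,X,Y,a0,a1,r0,r1,n=map(float,sys.argv[1:10]); n=int(n)
t=np.arange(1,n+1)/n; a=np.radians(a0+(a1-a0)*t); r=r0+(r1-r0)*t
x=np.round(cx+r*np.cos(a)-X,1); y=np.round(cy+r*np.sin(a)-Y,1)
print([[float(q),float(p),0,0,0,0,1] for p,q in zip(x,y)]); print("end cmd",X+x[-1],Y+y[-1])
E
python3 arc.py 586 -102 586 -102 0 90 12 20 12; python3 -c "
from station import ctrl;o=ctrl.get_obs();print(o['time_s'],o['ee_pos'],o['force'],o['moment'])"
```

```text
[[1.7, 12.6, 0, 0, 0, 0, 1], [3.5, 12.9, 0, 0, 0, 0, 1], [5.4, 12.9, 0, 0, 0, 0, 1], [7.3, 12.7, 0, 0, 0, 0, 1], [9.3, 12.2, 0, 0, 0, 0, 1], [11.3, 11.3, 0, 0, 0, 0, 1], [13.2, 10.1, 0, 0, 0, 0, 1], [15.0, 8.7, 0, 0, 0, 0, 1], [16.6, 6.9, 0, 0, 0, 0, 1], [18.0, 4.8, 0, 0, 0, 0, 1], [19.2, 2.5, 0, 0, 0, 0, 1], [20.0, 0.0, 0, 0, 0, 0, 1]]
end cmd 586.0 -82.0
4.4 [ 0.58617159 -0.10205412  0.09175315] [-0.34493057 -0.35037791 -1.97362536] [0.00078732 0.03976855 0.00797212]
```

Request:
{"api": "arm_command", "payload": {
  "plan": [
    [[1.7,12.6,0,0,0,0,1],[3.5,12.9,0,0,0,0,1],[5.4,12.9,0,0,0,0,1],[7.3,12.7,0,0,0,0,1],[9.3,12.2,0,0,0,0,1],[11.3,11.3,0,0,0,0,1],[13.2,10.1,0,0,0,0,1],[15.0,8.7,0,0,0,0,1],[16.6,6.9,0,0,0,0,1],[18.0,4.8,0,0,0,0,1],[19.2,2.5,0,0,0,0,1],[20.0,0.0,0,0,0,0,1]]
  ]
}}

```text
time_s: 5.6
ee_pos: [0.5859, -0.082, 0.0915]
eef_rot: [3.141, 0.0, 1.571]
force: [0.6, -0.8, -1.2]
grip_width: 0.0213
grip_force: 55.0
```

```bash
python3 arc.py 586 -102 586 -82 90 120 20 22.5 12
```

```text
[[0.2, -0.9, 0, 0, 0, 0, 1], [0.3, -1.8, 0, 0, 0, 0, 1], [0.4, -2.7, 0, 0, 0, 0, 1], [0.5, -3.6, 0, 0, 0, 0, 1], [0.5, -4.6, 0, 0, 0, 0, 1], [0.5, -5.5, 0, 0, 0, 0, 1], [0.5, -6.5, 0, 0, 0, 0, 1], [0.4, -7.4, 0, 0, 0, 0, 1], [0.2, -8.4, 0, 0, 0, 0, 1], [0.0, -9.3, 0, 0, 0, 0, 1], [-0.2, -10.3, 0, 0, 0, 0, 1], [-0.5, -11.2, 0, 0, 0, 0, 1]]
end cmd 574.8 -82.5
```

Request:
{"api": "arm_command", "payload": {
  "plan": [
    [[0.2,-0.9,0,0,0,0,1],[0.3,-1.8,0,0,0,0,1],[0.4,-2.7,0,0,0,0,1],[0.5,-3.6,0,0,0,0,1],[0.5,-4.6,0,0,0,0,1],[0.5,-5.5,0,0,0,0,1],[0.5,-6.5,0,0,0,0,1],[0.4,-7.4,0,0,0,0,1],[0.2,-8.4,0,0,0,0,1],[0.0,-9.3,0,0,0,0,1],[-0.2,-10.3,0,0,0,0,1],[-0.5,-11.2,0,0,0,0,1]]
  ]
}}

```text
time_s: 6.8
ee_pos: [0.5747, -0.0825, 0.0915]
eef_rot: [-3.141, 0.0, 1.571]
force: [1.3, -0.3, -1.9]
grip_width: 0.022
grip_force: 55.0
```

```bash
python3 arc.py 586 -102 574.8 -82.5 120 150 22.5 23 12
```

```text
[[-0.5, -0.9, 0, 0, 0, 0, 1], [-1.0, -1.8, 0, 0, 0, 0, 1], [-1.6, -2.6, 0, 0, 0, 0, 1], [-2.1, -3.4, 0, 0, 0, 0, 1], [-2.8, -4.1, 0, 0, 0, 0, 1], [-3.4, -4.9, 0, 0, 0, 0, 1], [-4.1, -5.6, 0, 0, 0, 0, 1], [-4.8, -6.3, 0, 0, 0, 0, 1], [-5.6, -6.9, 0, 0, 0, 0, 1], [-6.4, -7.6, 0, 0, 0, 0, 1], [-7.2, -8.2, 0, 0, 0, 0, 1], [-8.0, -8.7, 0, 0, 0, 0, 1]]
end cmd 566.0999999999999 -90.5
```

Request:
{"api": "arm_command", "payload": {
  "plan": [
    [[-0.5,-0.9,0,0,0,0,1],[-1.0,-1.8,0,0,0,0,1],[-1.6,-2.6,0,0,0,0,1],[-2.1,-3.4,0,0,0,0,1],[-2.8,-4.1,0,0,0,0,1],[-3.4,-4.9,0,0,0,0,1],[-4.1,-5.6,0,0,0,0,1],[-4.8,-6.3,0,0,0,0,1],[-5.6,-6.9,0,0,0,0,1],[-6.4,-7.6,0,0,0,0,1],[-7.2,-8.2,0,0,0,0,1],[-8.0,-8.7,0,0,0,0,1]]
  ]
}}

```text
time_s: 8.0
ee_pos: [0.5662, -0.0906, 0.0916]
eef_rot: [3.141, 0.0, 1.571]
force: [1.9, -0.3, -1.4]
grip_width: 0.0219
grip_force: 55.0
```

```bash
python3 arc.py 586 -102 566.1 -90.5 150 190 23 23.2 12
```

```text
[[-1.2, -0.7, 0, 0, 0, 0, 1], [-2.4, -1.2, 0, 0, 0, 0, 1], [-3.6, -1.8, 0, 0, 0, 0, 1], [-4.9, -2.2, 0, 0, 0, 0, 1], [-6.2, -2.6, 0, 0, 0, 0, 1], [-7.5, -2.8, 0, 0, 0, 0, 1], [-8.8, -3.1, 0, 0, 0, 0, 1], [-10.2, -3.2, 0, 0, 0, 0, 1], [-11.5, -3.2, 0, 0, 0, 0, 1], [-12.8, -3.2, 0, 0, 0, 0, 1], [-14.2, -3.1, 0, 0, 0, 0, 1], [-15.5, -2.9, 0, 0, 0, 0, 1]]
end cmd 563.2 -106.0
```

Request:
{"api": "arm_command", "payload": {
  "plan": [
    [[-1.2,-0.7,0,0,0,0,1],[-2.4,-1.2,0,0,0,0,1],[-3.6,-1.8,0,0,0,0,1],[-4.9,-2.2,0,0,0,0,1],[-6.2,-2.6,0,0,0,0,1],[-7.5,-2.8,0,0,0,0,1],[-8.8,-3.1,0,0,0,0,1],[-10.2,-3.2,0,0,0,0,1],[-11.5,-3.2,0,0,0,0,1],[-12.8,-3.2,0,0,0,0,1],[-14.2,-3.1,0,0,0,0,1],[-15.5,-2.9,0,0,0,0,1]]
  ]
}}

```text
time_s: 9.2
ee_pos: [0.5632, -0.1062, 0.0915]
eef_rot: [3.142, 0.0, 1.571]
force: [1.1, 1.4, -1.4]
grip_width: 0.0217
grip_force: 55.0
```

```bash
python3 arc.py 586 -102 563.2 -106 190 225 23.2 23.2 12
```

```text
[[-1.2, 0.2, 0, 0, 0, 0, 1], [-2.3, 0.5, 0, 0, 0, 0, 1], [-3.5, 0.8, 0, 0, 0, 0, 1], [-4.6, 1.2, 0, 0, 0, 0, 1], [-5.7, 1.7, 0, 0, 0, 0, 1], [-6.7, 2.2, 0, 0, 0, 0, 1], [-7.7, 2.8, 0, 0, 0, 0, 1], [-8.7, 3.4, 0, 0, 0, 0, 1], [-9.7, 4.1, 0, 0, 0, 0, 1], [-10.7, 4.8, 0, 0, 0, 0, 1], [-11.5, 5.6, 0, 0, 0, 0, 1], [-12.4, 6.4, 0, 0, 0, 0, 1]]
end cmd 569.6 -118.4
```

Request:
{"api": "arm_command", "payload": {
  "plan": [
    [[-1.2,0.2,0,0,0,0,1],[-2.3,0.5,0,0,0,0,1],[-3.5,0.8,0,0,0,0,1],[-4.6,1.2,0,0,0,0,1],[-5.7,1.7,0,0,0,0,1],[-6.7,2.2,0,0,0,0,1],[-7.7,2.8,0,0,0,0,1],[-8.7,3.4,0,0,0,0,1],[-9.7,4.1,0,0,0,0,1],[-10.7,4.8,0,0,0,0,1],[-11.5,5.6,0,0,0,0,1],[-12.4,6.4,0,0,0,0,1]]
  ]
}}

```text
time_s: 10.4
ee_pos: [0.5697, -0.1185, 0.0915]
eef_rot: [3.141, 0.0, 1.571]
force: [0.3, 2.4, -1.2]
grip_width: 0.0216
grip_force: 55.0
```

```bash
python3 arc.py 586 -102 569.6 -118.4 225 265 23.2 23.2 12
```

```text
[[-0.9, 1.0, 0, 0, 0, 0, 1], [-1.8, 2.0, 0, 0, 0, 0, 1], [-2.6, 3.1, 0, 0, 0, 0, 1], [-3.3, 4.2, 0, 0, 0, 0, 1], [-4.0, 5.4, 0, 0, 0, 0, 1], [-4.6, 6.6, 0, 0, 0, 0, 1], [-5.2, 7.8, 0, 0, 0, 0, 1], [-5.6, 9.1, 0, 0, 0, 0, 1], [-6.0, 10.4, 0, 0, 0, 0, 1], [-6.3, 11.7, 0, 0, 0, 0, 1], [-6.6, 13.0, 0, 0, 0, 0, 1], [-6.7, 14.4, 0, 0, 0, 0, 1]]
end cmd 584.0 -125.10000000000001
```

Request:
{"api": "arm_command", "payload": {
  "plan": [
    [[-0.9,1.0,0,0,0,0,1],[-1.8,2.0,0,0,0,0,1],[-2.6,3.1,0,0,0,0,1],[-3.3,4.2,0,0,0,0,1],[-4.0,5.4,0,0,0,0,1],[-4.6,6.6,0,0,0,0,1],[-5.2,7.8,0,0,0,0,1],[-5.6,9.1,0,0,0,0,1],[-6.0,10.4,0,0,0,0,1],[-6.3,11.7,0,0,0,0,1],[-6.6,13.0,0,0,0,0,1],[-6.7,14.4,0,0,0,0,1]]
  ]
}}

```text
time_s: 11.6
ee_pos: [0.5842, -0.1252, 0.0915]
eef_rot: [3.141, 0.0, 1.571]
force: [0.2, 0.6, -2.4]
grip_width: 0.0216
grip_force: 55.0
```

```bash
python3 arc.py 586 -102 584 -125.1 265 305 23.2 23.2 12
```

```text
[[-0.1, 1.3, 0, 0, 0, 0, 1], [-0.1, 2.7, 0, 0, 0, 0, 1], [-0.0, 4.0, 0, 0, 0, 0, 1], [0.1, 5.4, 0, 0, 0, 0, 1], [0.4, 6.7, 0, 0, 0, 0, 1], [0.7, 8.0, 0, 0, 0, 0, 1], [1.1, 9.3, 0, 0, 0, 0, 1], [1.5, 10.6, 0, 0, 0, 0, 1], [2.1, 11.8, 0, 0, 0, 0, 1], [2.7, 13.0, 0, 0, 0, 0, 1], [3.4, 14.2, 0, 0, 0, 0, 1], [4.1, 15.3, 0, 0, 0, 0, 1]]
end cmd 599.3 -121.0
```

Request:
{"api": "arm_command", "payload": {
  "plan": [
    [[-0.1,1.3,0,0,0,0,1],[-0.1,2.7,0,0,0,0,1],[0.0,4.0,0,0,0,0,1],[0.1,5.4,0,0,0,0,1],[0.4,6.7,0,0,0,0,1],[0.7,8.0,0,0,0,0,1],[1.1,9.3,0,0,0,0,1],[1.5,10.6,0,0,0,0,1],[2.1,11.8,0,0,0,0,1],[2.7,13.0,0,0,0,0,1],[3.4,14.2,0,0,0,0,1],[4.1,15.3,0,0,0,0,1]]
  ]
}}

```text
time_s: 12.8
ee_pos: [0.5995, -0.1209, 0.0915]
eef_rot: [3.141, 0.0, 1.571]
force: [-1.3, 0.0, -1.0]
grip_width: 0.0217
grip_force: 55.0
```

```bash
python3 arc.py 586 -102 599.3 -121 305 345 23.2 23.2 12
```

```text
[[0.8, 1.1, 0, 0, 0, 0, 1], [1.7, 2.1, 0, 0, 0, 0, 1], [2.6, 3.1, 0, 0, 0, 0, 1], [3.6, 4.0, 0, 0, 0, 0, 1], [4.6, 4.9, 0, 0, 0, 0, 1], [5.7, 5.7, 0, 0, 0, 0, 1], [6.8, 6.4, 0, 0, 0, 0, 1], [8.0, 7.1, 0, 0, 0, 0, 1], [9.2, 7.7, 0, 0, 0, 0, 1], [10.4, 8.3, 0, 0, 0, 0, 1], [11.7, 8.7, 0, 0, 0, 0, 1], [13.0, 9.1, 0, 0, 0, 0, 1]]
end cmd 608.4 -108.0
```

Request:
{"api": "arm_command", "payload": {
  "plan": [
    [[0.8,1.1,0,0,0,0,1],[1.7,2.1,0,0,0,0,1],[2.6,3.1,0,0,0,0,1],[3.6,4.0,0,0,0,0,1],[4.6,4.9,0,0,0,0,1],[5.7,5.7,0,0,0,0,1],[6.8,6.4,0,0,0,0,1],[8.0,7.1,0,0,0,0,1],[9.2,7.7,0,0,0,0,1],[10.4,8.3,0,0,0,0,1],[11.7,8.7,0,0,0,0,1],[13.0,9.1,0,0,0,0,1]]
  ]
}}

```text
time_s: 14.0
ee_pos: [0.6085, -0.1078, 0.0915]
eef_rot: [3.141, -0.0, 1.571]
force: [-1.0, -0.2, -1.5]
grip_width: 0.0217
grip_force: 55.0
```

```bash
python3 arc.py 586 -102 608.4 -108 345 385 23.2 23.2 12
```

```text
[[1.3, 0.3, 0, 0, 0, 0, 1], [2.6, 0.6, 0, 0, 0, 0, 1], [4.0, 0.7, 0, 0, 0, 0, 1], [5.3, 0.8, 0, 0, 0, 0, 1], [6.7, 0.8, 0, 0, 0, 0, 1], [8.0, 0.7, 0, 0, 0, 0, 1], [9.4, 0.6, 0, 0, 0, 0, 1], [10.7, 0.3, 0, 0, 0, 0, 1], [12.0, 0.0, 0, 0, 0, 0, 1], [13.3, -0.4, 0, 0, 0, 0, 1], [14.6, -0.8, 0, 0, 0, 0, 1], [15.8, -1.4, 0, 0, 0, 0, 1]]
end cmd 607.0 -92.2
```

Request:
{"api": "arm_command", "payload": {
  "plan": [
    [[1.3,0.3,0,0,0,0,1],[2.6,0.6,0,0,0,0,1],[4.0,0.7,0,0,0,0,1],[5.3,0.8,0,0,0,0,1],[6.7,0.8,0,0,0,0,1],[8.0,0.7,0,0,0,0,1],[9.4,0.6,0,0,0,0,1],[10.7,0.3,0,0,0,0,1],[12.0,0.0,0,0,0,0,1],[13.3,-0.4,0,0,0,0,1],[14.6,-0.8,0,0,0,0,1],[15.8,-1.4,0,0,0,0,1]]
  ]
}}

```text
time_s: 15.2
ee_pos: [0.607, -0.092, 0.0915]
eef_rot: [3.141, -0.0, 1.571]
force: [0.5, 0.6, -1.6]
grip_width: 0.0214
grip_force: 55.0
```

```bash
python3 arc.py 586 -102 607 -92.2 25 65 23.2 23.5 12
```

```text
[[1.2, -0.6, 0, 0, 0, 0, 1], [2.4, -1.2, 0, 0, 0, 0, 1], [3.5, -1.9, 0, 0, 0, 0, 1], [4.7, -2.7, 0, 0, 0, 0, 1], [5.7, -3.6, 0, 0, 0, 0, 1], [6.7, -4.5, 0, 0, 0, 0, 1], [7.7, -5.5, 0, 0, 0, 0, 1], [8.6, -6.5, 0, 0, 0, 0, 1], [9.4, -7.6, 0, 0, 0, 0, 1], [10.2, -8.7, 0, 0, 0, 0, 1], [10.9, -9.9, 0, 0, 0, 0, 1], [11.5, -11.1, 0, 0, 0, 0, 1]]
end cmd 595.9 -80.7
```

```bash
python3 arc.py 587 -101.3 607 -92.2 24.5 62 22 24 12
```

```text
[[1.2, -0.4, 0, 0, 0, 0, 1], [2.3, -0.8, 0, 0, 0, 0, 1], [3.4, -1.3, 0, 0, 0, 0, 1], [4.5, -1.9, 0, 0, 0, 0, 1], [5.6, -2.5, 0, 0, 0, 0, 1], [6.7, -3.2, 0, 0, 0, 0, 1], [7.7, -4.0, 0, 0, 0, 0, 1], [8.6, -4.8, 0, 0, 0, 0, 1], [9.6, -5.7, 0, 0, 0, 0, 1], [10.5, -6.7, 0, 0, 0, 0, 1], [11.3, -7.7, 0, 0, 0, 0, 1], [12.1, -8.7, 0, 0, 0, 0, 1]]
end cmd 598.3 -80.10000000000001
```

Request:
{"api": "arm_command", "payload": {
  "plan": [
    [[1.2,-0.4,0,0,0,0,1],[2.3,-0.8,0,0,0,0,1],[3.4,-1.3,0,0,0,0,1],[4.5,-1.9,0,0,0,0,1],[5.6,-2.5,0,0,0,0,1],[6.7,-3.2,0,0,0,0,1],[7.7,-4.0,0,0,0,0,1],[8.6,-4.8,0,0,0,0,1],[9.6,-5.7,0,0,0,0,1],[10.5,-6.7,0,0,0,0,1],[11.3,-7.7,0,0,0,0,1],[12.1,-8.7,0,0,0,0,1]]
  ]
}}

```text
time_s: 16.4
ee_pos: [0.5982, -0.08, 0.0914]
eef_rot: [-3.142, -0.0, 1.571]
force: [-1.3, -3.8, -1.3]
grip_width: 0.0218
grip_force: 55.0
```

```bash
python3 arc.py 587 -101.3 598.3 -80.1 62 97 24 24 11
```

```text
[[0.6, -1.2, 0, 0, 0, 0, 1], [1.1, -2.5, 0, 0, 0, 0, 1], [1.6, -3.7, 0, 0, 0, 0, 1], [2.0, -5.0, 0, 0, 0, 0, 1], [2.3, -6.3, 0, 0, 0, 0, 1], [2.5, -7.6, 0, 0, 0, 0, 1], [2.7, -8.9, 0, 0, 0, 0, 1], [2.8, -10.2, 0, 0, 0, 0, 1], [2.8, -11.6, 0, 0, 0, 0, 1], [2.7, -12.9, 0, 0, 0, 0, 1], [2.6, -14.2, 0, 0, 0, 0, 1]]
end cmd 584.0999999999999 -77.5
```

Request:
{"api": "arm_command", "payload": {
  "plan": [
    [[0.6,-1.2,0,0,0,0,1],[1.1,-2.5,0,0,0,0,1],[1.6,-3.7,0,0,0,0,1],[2.0,-5.0,0,0,0,0,1],[2.3,-6.3,0,0,0,0,1],[2.5,-7.6,0,0,0,0,1],[2.7,-8.9,0,0,0,0,1],[2.8,-10.2,0,0,0,0,1],[2.8,-11.6,0,0,0,0,1],[2.7,-12.9,0,0,0,0,1],[2.6,-14.2,0,0,0,0,1]]
  ]
}}

```text
time_s: 17.5
ee_pos: [0.5843, -0.0775, 0.0917]
eef_rot: [3.141, 0.0, 1.571]
force: [1.9, -3.7, -2.0]
grip_width: 0.0216
grip_force: 55.0
```

```bash
python3 arc.py 587 -101.3 584.1 -77.5 97 137 24 24 12
```

```text
[[-0.2, -1.4, 0, 0, 0, 0, 1], [-0.5, -2.8, 0, 0, 0, 0, 1], [-0.8, -4.1, 0, 0, 0, 0, 1], [-1.3, -5.4, 0, 0, 0, 0, 1], [-1.8, -6.7, 0, 0, 0, 0, 1], [-2.4, -8.0, 0, 0, 0, 0, 1], [-3.1, -9.2, 0, 0, 0, 0, 1], [-3.8, -10.4, 0, 0, 0, 0, 1], [-4.6, -11.5, 0, 0, 0, 0, 1], [-5.5, -12.6, 0, 0, 0, 0, 1], [-6.4, -13.7, 0, 0, 0, 0, 1], [-7.4, -14.7, 0, 0, 0, 0, 1]]
end cmd 569.4 -84.9
```

Request:
{"api": "arm_command", "payload": {
  "plan": [
    [[-0.2,-1.4,0,0,0,0,1],[-0.5,-2.8,0,0,0,0,1],[-0.8,-4.1,0,0,0,0,1],[-1.3,-5.4,0,0,0,0,1],[-1.8,-6.7,0,0,0,0,1],[-2.4,-8.0,0,0,0,0,1],[-3.1,-9.2,0,0,0,0,1],[-3.8,-10.4,0,0,0,0,1],[-4.6,-11.5,0,0,0,0,1],[-5.5,-12.6,0,0,0,0,1],[-6.4,-13.7,0,0,0,0,1],[-7.4,-14.7,0,0,0,0,1]]
  ]
}}

```text
time_s: 18.7
ee_pos: [0.5691, -0.0849, 0.0913]
eef_rot: [-3.141, -0.0, 1.571]
force: [1.6, -0.3, -1.0]
grip_width: 0.0217
grip_force: 55.0
```

```bash
python3 arc.py 587 -101.3 569.4 -84.9 137 177 24 24 12
```

```text
[[-1.1, -0.9, 0, 0, 0, 0, 1], [-2.2, -1.7, 0, 0, 0, 0, 1], [-3.3, -2.5, 0, 0, 0, 0, 1], [-4.5, -3.3, 0, 0, 0, 0, 1], [-5.8, -3.9, 0, 0, 0, 0, 1], [-7.0, -4.5, 0, 0, 0, 0, 1], [-8.3, -5.0, 0, 0, 0, 0, 1], [-9.7, -5.4, 0, 0, 0, 0, 1], [-11.0, -5.8, 0, 0, 0, 0, 1], [-12.4, -6.1, 0, 0, 0, 0, 1], [-13.8, -6.3, 0, 0, 0, 0, 1], [-15.1, -6.4, 0, 0, 0, 0, 1]]
end cmd 563.0 -100.0
```

```bash
python3 arc.py 586.7 -101.2 569.4 -84.9 136.7 177 23.8 24.2 12
```

```text
[[-1.0, -1.0, 0, 0, 0, 0, 1], [-2.1, -1.9, 0, 0, 0, 0, 1], [-3.2, -2.7, 0, 0, 0, 0, 1], [-4.4, -3.5, 0, 0, 0, 0, 1], [-5.6, -4.1, 0, 0, 0, 0, 1], [-6.9, -4.8, 0, 0, 0, 0, 1], [-8.2, -5.3, 0, 0, 0, 0, 1], [-9.5, -5.8, 0, 0, 0, 0, 1], [-10.8, -6.2, 0, 0, 0, 0, 1], [-12.2, -6.5, 0, 0, 0, 0, 1], [-13.6, -6.7, 0, 0, 0, 0, 1], [-15.0, -6.9, 0, 0, 0, 0, 1]]
end cmd 562.5 -99.9
```

Request:
{"api": "arm_command", "payload": {
  "plan": [
    [[-1.0,-1.0,0,0,0,0,1],[-2.1,-1.9,0,0,0,0,1],[-3.2,-2.7,0,0,0,0,1],[-4.4,-3.5,0,0,0,0,1],[-5.6,-4.1,0,0,0,0,1],[-6.9,-4.8,0,0,0,0,1],[-8.2,-5.3,0,0,0,0,1],[-9.5,-5.8,0,0,0,0,1],[-10.8,-6.2,0,0,0,0,1],[-12.2,-6.5,0,0,0,0,1],[-13.6,-6.7,0,0,0,0,1],[-15.0,-6.9,0,0,0,0,1]]
  ]
}}

```text
time_s: 19.9
ee_pos: [0.5622, -0.1, 0.0913]
eef_rot: [-3.141, -0.0, 1.571]
force: [0.9, 1.0, -1.5]
grip_width: 0.022
grip_force: 55.0
```

```bash
python3 arc.py 586.7 -101.2 562.5 -99.9 177 217 24.2 24.2 12
```

```text
[[-1.4, 0.0, 0, 0, 0, 0, 1], [-2.8, 0.0, 0, 0, 0, 0, 1], [-4.2, 0.2, 0, 0, 0, 0, 1], [-5.6, 0.4, 0, 0, 0, 0, 1], [-7.0, 0.7, 0, 0, 0, 0, 1], [-8.4, 1.1, 0, 0, 0, 0, 1], [-9.7, 1.5, 0, 0, 0, 0, 1], [-11.0, 2.0, 0, 0, 0, 0, 1], [-12.3, 2.6, 0, 0, 0, 0, 1], [-13.5, 3.3, 0, 0, 0, 0, 1], [-14.7, 4.1, 0, 0, 0, 0, 1], [-15.9, 4.9, 0, 0, 0, 0, 1]]
end cmd 567.4 -115.80000000000001
```

```bash
python3 arc.py 585.6 -101.3 562.5 -99.9 176.5 212 23.4 24.2 12
```

```text
[[-1.2, -0.4, 0, 0, 0, 0, 1], [-2.4, -0.4, 0, 0, 0, 0, 1], [-3.6, -0.4, 0, 0, 0, 0, 1], [-4.8, -0.3, 0, 0, 0, 0, 1], [-6.0, -0.2, 0, 0, 0, 0, 1], [-7.3, 0.0, 0, 0, 0, 0, 1], [-8.5, 0.3, 0, 0, 0, 0, 1], [-9.7, 0.6, 0, 0, 0, 0, 1], [-10.8, 1.0, 0, 0, 0, 0, 1], [-12.0, 1.5, 0, 0, 0, 0, 1], [-13.1, 2.0, 0, 0, 0, 0, 1], [-14.2, 2.6, 0, 0, 0, 0, 1]]
end cmd 565.1 -114.10000000000001
```

Request:
{"api": "arm_command", "payload": {
  "plan": [
    [[-1.2,-0.4,0,0,0,0,1],[-2.4,-0.4,0,0,0,0,1],[-3.6,-0.4,0,0,0,0,1],[-4.8,-0.3,0,0,0,0,1],[-6.0,-0.2,0,0,0,0,1],[-7.3,0.0,0,0,0,0,1],[-8.5,0.3,0,0,0,0,1],[-9.7,0.6,0,0,0,0,1],[-10.8,1.0,0,0,0,0,1],[-12.0,1.5,0,0,0,0,1],[-13.1,2.0,0,0,0,0,1],[-14.2,2.6,0,0,0,0,1]]
  ]
}}

```text
time_s: 21.1
ee_pos: [0.565, -0.1143, 0.0914]
eef_rot: [-3.141, 0.0, 1.571]
force: [0.4, 1.0, -1.6]
grip_width: 0.0218
grip_force: 55.0
```

```bash
python3 arc.py 585.6 -101.3 565.1 -114.1 212 247 24.2 24.2 12
```

```text
[[-1.1, 0.7, 0, 0, 0, 0, 1], [-2.0, 1.4, 0, 0, 0, 0, 1], [-3.0, 2.2, 0, 0, 0, 0, 1], [-3.9, 3.0, 0, 0, 0, 0, 1], [-4.8, 3.9, 0, 0, 0, 0, 1], [-5.6, 4.8, 0, 0, 0, 0, 1], [-6.4, 5.7, 0, 0, 0, 0, 1], [-7.1, 6.7, 0, 0, 0, 0, 1], [-7.8, 7.8, 0, 0, 0, 0, 1], [-8.4, 8.8, 0, 0, 0, 0, 1], [-9.0, 9.9, 0, 0, 0, 0, 1], [-9.5, 11.0, 0, 0, 0, 0, 1]]
end cmd 576.1 -123.6
```

```bash
python3 arc.py 585.6 -101.3 565.1 -114.1 212 240 24.3 25 12
```

```text
[[-0.9, 0.4, 0, 0, 0, 0, 1], [-1.8, 0.9, 0, 0, 0, 0, 1], [-2.6, 1.5, 0, 0, 0, 0, 1], [-3.4, 2.1, 0, 0, 0, 0, 1], [-4.2, 2.7, 0, 0, 0, 0, 1], [-4.9, 3.4, 0, 0, 0, 0, 1], [-5.7, 4.1, 0, 0, 0, 0, 1], [-6.4, 4.8, 0, 0, 0, 0, 1], [-7.0, 5.6, 0, 0, 0, 0, 1], [-7.7, 6.3, 0, 0, 0, 0, 1], [-8.3, 7.2, 0, 0, 0, 0, 1], [-8.9, 8.0, 0, 0, 0, 0, 1]]
end cmd 573.1 -123.0
```

Request:
{"api": "arm_command", "payload": {
  "plan": [
    [[-0.9,0.4,0,0,0,0,1],[-1.8,0.9,0,0,0,0,1],[-2.6,1.5,0,0,0,0,1],[-3.4,2.1,0,0,0,0,1],[-4.2,2.7,0,0,0,0,1],[-4.9,3.4,0,0,0,0,1],[-5.7,4.1,0,0,0,0,1],[-6.4,4.8,0,0,0,0,1],[-7.0,5.6,0,0,0,0,1],[-7.7,6.3,0,0,0,0,1],[-8.3,7.2,0,0,0,0,1],[-8.9,8.0,0,0,0,0,1]]
  ]
}}

```text
time_s: 22.3
ee_pos: [0.5731, -0.1231, 0.0914]
eef_rot: [-3.142, 0.0, 1.571]
force: [0.6, 3.2, -1.1]
grip_width: 0.0214
grip_force: 55.0
```

```bash
python3 arc.py 585.6 -101.3 573.1 -123 240 275 25 24.8 12
python3 -c "
from station import ctrl;o=ctrl.get_obs();print(o['force'],o['moment'])"
```

```text
[[-0.5, 1.1, 0, 0, 0, 0, 1], [-1.1, 2.3, 0, 0, 0, 0, 1], [-1.6, 3.5, 0, 0, 0, 0, 1], [-2.0, 4.7, 0, 0, 0, 0, 1], [-2.3, 5.9, 0, 0, 0, 0, 1], [-2.6, 7.1, 0, 0, 0, 0, 1], [-2.8, 8.4, 0, 0, 0, 0, 1], [-3.0, 9.6, 0, 0, 0, 0, 1], [-3.1, 10.9, 0, 0, 0, 0, 1], [-3.1, 12.1, 0, 0, 0, 0, 1], [-3.1, 13.4, 0, 0, 0, 0, 1], [-3.0, 14.7, 0, 0, 0, 0, 1]]
end cmd 587.8000000000001 -126.0
[ 0.64873592  3.18876212 -1.09728238] [ 0.86516776 -0.10531071 -0.01208525]
```

Request:
{"api": "arm_command", "payload": {
  "plan": [
    [[-0.5,1.1,0,0,0,0,1],[-1.1,2.3,0,0,0,0,1],[-1.6,3.5,0,0,0,0,1],[-2.0,4.7,0,0,0,0,1],[-2.3,5.9,0,0,0,0,1],[-2.6,7.1,0,0,0,0,1],[-2.8,8.4,0,0,0,0,1],[-3.0,9.6,0,0,0,0,1],[-3.1,10.9,0,0,0,0,1],[-3.1,12.1,0,0,0,0,1],[-3.1,13.4,0,0,0,0,1],[-3.0,14.7,0,0,0,0,1]]
  ]
}}

```text
time_s: 23.5
ee_pos: [0.588, -0.1261, 0.0915]
eef_rot: [3.141, 0.0, 1.571]
force: [-0.2, 1.4, -1.5]
grip_width: 0.0213
grip_force: 55.0
```

```bash
cat >> arc.py <<'E'
from station import ctrl;o=ctrl.get_obs();m=o["moment"]
print(round(o["time_s"],1),np.round(np.array(o["ee_pos"])*1000,1),"F",np.round(o["force"][:2],1),"Fm",np.round([-(m[1]-.03)/.27,m[0]/.27],2), "rad in a0: ",round(-(-(m[1]-.03)*np.cos(np.radians(a0))+m[0]*np.sin(np.radians(a0)))/.27,2))
E
python3 arc.py 585.6 -101.3 587.8 -126 275 310 24.8 24.8 12
```

```text
[[0.1, 1.2, 0, 0, 0, 0, 1], [0.3, 2.5, 0, 0, 0, 0, 1], [0.6, 3.7, 0, 0, 0, 0, 1], [0.9, 4.9, 0, 0, 0, 0, 1], [1.3, 6.1, 0, 0, 0, 0, 1], [1.8, 7.3, 0, 0, 0, 0, 1], [2.3, 8.4, 0, 0, 0, 0, 1], [2.9, 9.6, 0, 0, 0, 0, 1], [3.5, 10.7, 0, 0, 0, 0, 1], [4.2, 11.7, 0, 0, 0, 0, 1], [4.9, 12.8, 0, 0, 0, 0, 1], [5.7, 13.7, 0, 0, 0, 0, 1]]
end cmd 601.5 -120.3
23.5 [ 588.  -126.1   91.5] F [-0.2  1.4] Fm [-0.47  1.5 ] rad in a0:  1.54
```

```bash
python3 arc.py 585.8 -102 587.8 -126 275 310 24.4 24.8 12
```

```text
[[-0.2, 1.4, 0, 0, 0, 0, 1], [-0.0, 2.6, 0, 0, 0, 0, 1], [0.2, 3.8, 0, 0, 0, 0, 1], [0.5, 5.0, 0, 0, 0, 0, 1], [0.9, 6.2, 0, 0, 0, 0, 1], [1.3, 7.4, 0, 0, 0, 0, 1], [1.8, 8.6, 0, 0, 0, 0, 1], [2.3, 9.7, 0, 0, 0, 0, 1], [2.9, 10.8, 0, 0, 0, 0, 1], [3.5, 11.9, 0, 0, 0, 0, 1], [4.2, 12.9, 0, 0, 0, 0, 1], [5.0, 13.9, 0, 0, 0, 0, 1]]
end cmd 601.6999999999999 -121.0
23.5 [ 588.  -126.1   91.5] F [-0.2  1.4] Fm [-0.47  1.5 ] rad in a0:  1.54
```

Request:
{"api": "arm_command", "payload": {
  "plan": [
    [[-0.2,1.4,0,0,0,0,1],[0.0,2.6,0,0,0,0,1],[0.2,3.8,0,0,0,0,1],[0.5,5.0,0,0,0,0,1],[0.9,6.2,0,0,0,0,1],[1.3,7.4,0,0,0,0,1],[1.8,8.6,0,0,0,0,1],[2.3,9.7,0,0,0,0,1],[2.9,10.8,0,0,0,0,1],[3.5,11.9,0,0,0,0,1],[4.2,12.9,0,0,0,0,1],[5.0,13.9,0,0,0,0,1]]
  ]
}}

```text
time_s: 24.7
ee_pos: [0.6018, -0.1209, 0.0914]
eef_rot: [3.142, 0.0, 1.571]
force: [-2.3, 1.0, -1.6]
grip_width: 0.0216
grip_force: 55.0
```

```bash
python3 arc.py 585.8 -102 601.7 -121 310 345 24.8 24.8 12
```

```text
[[0.8, 1.0, 0, 0, 0, 0, 1], [1.7, 1.9, 0, 0, 0, 0, 1], [2.6, 2.7, 0, 0, 0, 0, 1], [3.6, 3.6, 0, 0, 0, 0, 1], [4.6, 4.3, 0, 0, 0, 0, 1], [5.7, 5.0, 0, 0, 0, 0, 1], [6.8, 5.7, 0, 0, 0, 0, 1], [7.9, 6.3, 0, 0, 0, 0, 1], [9.0, 6.8, 0, 0, 0, 0, 1], [10.2, 7.3, 0, 0, 0, 0, 1], [11.4, 7.7, 0, 0, 0, 0, 1], [12.6, 8.1, 0, 0, 0, 0, 1]]
end cmd 609.8000000000001 -108.4
24.7 [ 601.8 -120.9   91.4] F [-2.3  1. ] Fm [-2.21  1.07] rad in a0:  2.24
```

Request:
{"api": "arm_command", "payload": {
  "plan": [
    [[0.8,1.0,0,0,0,0,1],[1.7,1.9,0,0,0,0,1],[2.6,2.7,0,0,0,0,1],[3.6,3.6,0,0,0,0,1],[4.6,4.3,0,0,0,0,1],[5.7,5.0,0,0,0,0,1],[6.8,5.7,0,0,0,0,1],[7.9,6.3,0,0,0,0,1],[9.0,6.8,0,0,0,0,1],[10.2,7.3,0,0,0,0,1],[11.4,7.7,0,0,0,0,1],[12.6,8.1,0,0,0,0,1]]
  ]
}}

```text
time_s: 25.9
ee_pos: [0.6099, -0.1083, 0.0915]
eef_rot: [3.141, 0.0, 1.571]
force: [-2.8, -1.1, -2.0]
grip_width: 0.0222
grip_force: 55.0
```

```bash
python3 arc.py 585.8 -102 609.8 -108.4 345 380 24.8 24.8 12
```

```text
[[1.2, 0.3, 0, 0, 0, 0, 1], [2.4, 0.5, 0, 0, 0, 0, 1], [3.7, 0.7, 0, 0, 0, 0, 1], [5.0, 0.8, 0, 0, 0, 0, 1], [6.2, 0.8, 0, 0, 0, 0, 1], [7.5, 0.8, 0, 0, 0, 0, 1], [8.7, 0.7, 0, 0, 0, 0, 1], [10.0, 0.5, 0, 0, 0, 0, 1], [11.2, 0.3, 0, 0, 0, 0, 1], [12.5, 0.0, 0, 0, 0, 0, 1], [13.7, -0.3, 0, 0, 0, 0, 1], [14.9, -0.7, 0, 0, 0, 0, 1]]
end cmd 609.0999999999999 -93.5
25.9 [ 609.9 -108.3   91.5] F [-2.8 -1.1] Fm [-2.81 -0.36] rad in a0:  2.62
```

Request:
{"api": "arm_command", "payload": {
  "plan": [
    [[1.2,0.3,0,0,0,0,1],[2.4,0.5,0,0,0,0,1],[3.7,0.7,0,0,0,0,1],[5.0,0.8,0,0,0,0,1],[6.2,0.8,0,0,0,0,1],[7.5,0.8,0,0,0,0,1],[8.7,0.7,0,0,0,0,1],[10.0,0.5,0,0,0,0,1],[11.2,0.3,0,0,0,0,1],[12.5,0.0,0,0,0,0,1],[13.7,-0.3,0,0,0,0,1],[14.9,-0.7,0,0,0,0,1]]
  ]
}}

```text
time_s: 27.1
ee_pos: [0.6091, -0.0934, 0.0914]
eef_rot: [3.142, -0.0, 1.571]
force: [-1.6, -2.0, -2.2]
grip_width: 0.0217
grip_force: 55.0
```

```bash
python3 arc.py 585.8 -102 609.1 -93.5 20 58 24.8 24.8 12
```

```text
[[1.3, -0.5, 0, 0, 0, 0, 1], [2.5, -1.1, 0, 0, 0, 0, 1], [3.7, -1.7, 0, 0, 0, 0, 1], [4.9, -2.4, 0, 0, 0, 0, 1], [6.0, -3.2, 0, 0, 0, 0, 1], [7.1, -4.0, 0, 0, 0, 0, 1], [8.1, -4.9, 0, 0, 0, 0, 1], [9.1, -5.9, 0, 0, 0, 0, 1], [10.1, -6.9, 0, 0, 0, 0, 1], [11.0, -7.9, 0, 0, 0, 0, 1], [11.8, -9.0, 0, 0, 0, 0, 1], [12.5, -10.2, 0, 0, 0, 0, 1]]
end cmd 598.9 -81.0
27.1 [609.1 -93.4  91.4] F [-1.6 -2. ] Fm [-2.19 -2.31] rad in a0:  2.84
```

Request:
{"api": "arm_command", "payload": {
  "plan": [
    [[1.3,-0.5,0,0,0,0,1],[2.5,-1.1,0,0,0,0,1],[3.7,-1.7,0,0,0,0,1],[4.9,-2.4,0,0,0,0,1],[6.0,-3.2,0,0,0,0,1],[7.1,-4.0,0,0,0,0,1],[8.1,-4.9,0,0,0,0,1],[9.1,-5.9,0,0,0,0,1],[10.1,-6.9,0,0,0,0,1],[11.0,-7.9,0,0,0,0,1],[11.8,-9.0,0,0,0,0,1],[12.5,-10.2,0,0,0,0,1]]
  ]
}}

```text
time_s: 28.3
ee_pos: [0.5988, -0.0809, 0.0914]
eef_rot: [-3.142, -0.0, 1.571]
force: [-0.2, -3.3, -2.1]
grip_width: 0.0221
grip_force: 55.0
```

```bash
python3 arc.py 585.8 -102 598.9 -81 58 100 24.8 24.8 12
```

```text
[[0.8, -1.3, 0, 0, 0, 0, 1], [1.5, -2.6, 0, 0, 0, 0, 1], [2.1, -4.0, 0, 0, 0, 0, 1], [2.6, -5.4, 0, 0, 0, 0, 1], [3.0, -6.9, 0, 0, 0, 0, 1], [3.3, -8.4, 0, 0, 0, 0, 1], [3.6, -9.9, 0, 0, 0, 0, 1], [3.7, -11.4, 0, 0, 0, 0, 1], [3.8, -12.9, 0, 0, 0, 0, 1], [3.8, -14.4, 0, 0, 0, 0, 1], [3.6, -15.9, 0, 0, 0, 0, 1], [3.4, -17.4, 0, 0, 0, 0, 1]]
end cmd 581.5 -77.6
28.3 [598.8 -80.9  91.4] F [-0.2 -3.3] Fm [-0.45 -3.59] rad in a0:  3.29
```

Request:
{"api": "arm_command", "payload": {
  "plan": [
    [[0.8,-1.3,0,0,0,0,1],[1.5,-2.6,0,0,0,0,1],[2.1,-4.0,0,0,0,0,1],[2.6,-5.4,0,0,0,0,1],[3.0,-6.9,0,0,0,0,1],[3.3,-8.4,0,0,0,0,1],[3.6,-9.9,0,0,0,0,1],[3.7,-11.4,0,0,0,0,1],[3.8,-12.9,0,0,0,0,1],[3.8,-14.4,0,0,0,0,1],[3.6,-15.9,0,0,0,0,1],[3.4,-17.4,0,0,0,0,1]]
  ]
}}

```text
time_s: 29.5
ee_pos: [0.5814, -0.0775, 0.0915]
eef_rot: [-3.142, -0.0, 1.571]
force: [0.8, -2.2, -1.7]
grip_width: 0.0218
grip_force: 55.0
```

```bash
python3 arc.py 585.8 -102 581.5 -77.6 100 140 24.8 25.2 12
```

```text
[[-0.2, -1.4, 0, 0, 0, 0, 1], [-0.6, -2.8, 0, 0, 0, 0, 1], [-1.0, -4.2, 0, 0, 0, 0, 1], [-1.5, -5.6, 0, 0, 0, 0, 1], [-2.1, -6.9, 0, 0, 0, 0, 1], [-2.7, -8.2, 0, 0, 0, 0, 1], [-3.5, -9.5, 0, 0, 0, 0, 1], [-4.3, -10.7, 0, 0, 0, 0, 1], [-5.2, -11.8, 0, 0, 0, 0, 1], [-6.1, -12.9, 0, 0, 0, 0, 1], [-7.1, -14.0, 0, 0, 0, 0, 1], [-8.2, -15.0, 0, 0, 0, 0, 1]]
end cmd 566.5 -85.8
29.5 [581.4 -77.5  91.5] F [ 0.8 -2.2] Fm [ 1.25 -2.71] rad in a0:  2.89
```

Request:
{"api": "arm_command", "payload": {
  "plan": [
    [[-0.2,-1.4,0,0,0,0,1],[-0.6,-2.8,0,0,0,0,1],[-1.0,-4.2,0,0,0,0,1],[-1.5,-5.6,0,0,0,0,1],[-2.1,-6.9,0,0,0,0,1],[-2.7,-8.2,0,0,0,0,1],[-3.5,-9.5,0,0,0,0,1],[-4.3,-10.7,0,0,0,0,1],[-5.2,-11.8,0,0,0,0,1],[-6.1,-12.9,0,0,0,0,1],[-7.1,-14.0,0,0,0,0,1],[-8.2,-15.0,0,0,0,0,1]]
  ]
}}

```text
time_s: 30.7
ee_pos: [0.5665, -0.0857, 0.0916]
eef_rot: [3.141, -0.0, 1.571]
force: [4.7, 0.2, -1.3]
grip_width: 0.0216
grip_force: 55.0
```

```bash
python3 arc.py 585.8 -102 566.5 -85.8 140 182 25.2 25.4 12
```

```text
[[-1.2, -1.0, 0, 0, 0, 0, 1], [-2.5, -1.9, 0, 0, 0, 0, 1], [-3.8, -2.7, 0, 0, 0, 0, 1], [-5.1, -3.4, 0, 0, 0, 0, 1], [-6.5, -4.1, 0, 0, 0, 0, 1], [-8.0, -4.6, 0, 0, 0, 0, 1], [-9.4, -5.1, 0, 0, 0, 0, 1], [-10.9, -5.5, 0, 0, 0, 0, 1], [-12.5, -5.8, 0, 0, 0, 0, 1], [-14.0, -6.0, 0, 0, 0, 0, 1], [-15.5, -6.1, 0, 0, 0, 0, 1], [-17.1, -6.1, 0, 0, 0, 0, 1]]
end cmd 560.4 -102.9
30.7 [566.5 -85.7  91.6] F [4.7 0.2] Fm [ 4.28 -0.67] rad in a0:  3.71
```

Request:
{"api": "arm_command", "payload": {
  "plan": [
    [[-1.2,-1.0,0,0,0,0,1],[-2.5,-1.9,0,0,0,0,1],[-3.8,-2.7,0,0,0,0,1],[-5.1,-3.4,0,0,0,0,1],[-6.5,-4.1,0,0,0,0,1],[-8.0,-4.6,0,0,0,0,1],[-9.4,-5.1,0,0,0,0,1],[-10.9,-5.5,0,0,0,0,1],[-12.5,-5.8,0,0,0,0,1],[-14.0,-6.0,0,0,0,0,1],[-15.5,-6.1,0,0,0,0,1],[-17.1,-6.1,0,0,0,0,1]]
  ]
}}

```text
time_s: 31.9
ee_pos: [0.5604, -0.1024, 0.0914]
eef_rot: [-3.142, -0.001, 1.571]
force: [5.3, 4.2, -1.0]
grip_width: 0.0214
grip_force: 55.0
```

```bash
python3 arc.py 585.8 -102 560.4 -102.9 182 222 25.4 25.4 12
```

```text
[[-1.5, 0.1, 0, 0, 0, 0, 1], [-2.9, 0.3, 0, 0, 0, 0, 1], [-4.4, 0.6, 0, 0, 0, 0, 1], [-5.8, 0.9, 0, 0, 0, 0, 1], [-7.2, 1.3, 0, 0, 0, 0, 1], [-8.6, 1.8, 0, 0, 0, 0, 1], [-10.0, 2.4, 0, 0, 0, 0, 1], [-11.3, 3.1, 0, 0, 0, 0, 1], [-12.6, 3.9, 0, 0, 0, 0, 1], [-13.8, 4.7, 0, 0, 0, 0, 1], [-15.0, 5.6, 0, 0, 0, 0, 1], [-16.1, 6.5, 0, 0, 0, 0, 1]]
end cmd 566.9 -119.0
31.9 [ 560.4 -102.4   91.4] F [5.3 4.2] Fm [4.22 4.37] rad in a0:  4.37
```

```bash
python3 arc.py 585.8 -102 560.4 -102.9 182 222 25.2 25 12
```

```text
[[-1.4, 0.3, 0, 0, 0, 0, 1], [-2.9, 0.5, 0, 0, 0, 0, 1], [-4.3, 0.8, 0, 0, 0, 0, 1], [-5.7, 1.2, 0, 0, 0, 0, 1], [-7.1, 1.6, 0, 0, 0, 0, 1], [-8.5, 2.1, 0, 0, 0, 0, 1], [-9.8, 2.7, 0, 0, 0, 0, 1], [-11.1, 3.4, 0, 0, 0, 0, 1], [-12.4, 4.2, 0, 0, 0, 0, 1], [-13.6, 5.0, 0, 0, 0, 0, 1], [-14.7, 5.9, 0, 0, 0, 0, 1], [-15.8, 6.8, 0, 0, 0, 0, 1]]
end cmd 567.1999999999999 -118.7
31.9 [ 560.4 -102.4   91.4] F [5.3 4.2] Fm [4.22 4.37] rad in a0:  4.37
```

Request:
{"api": "arm_command", "payload": {
  "plan": [
    [[-1.4,0.3,0,0,0,0,1],[-2.9,0.5,0,0,0,0,1],[-4.3,0.8,0,0,0,0,1],[-5.7,1.2,0,0,0,0,1],[-7.1,1.6,0,0,0,0,1],[-8.5,2.1,0,0,0,0,1],[-9.8,2.7,0,0,0,0,1],[-11.1,3.4,0,0,0,0,1],[-12.4,4.2,0,0,0,0,1],[-13.6,5.0,0,0,0,0,1],[-14.7,5.9,0,0,0,0,1],[-15.8,6.8,0,0,0,0,1]]
  ]
}}

```text
time_s: 33.1
ee_pos: [0.567, -0.1185, 0.0912]
eef_rot: [-3.141, -0.001, 1.571]
force: [0.7, 5.8, -0.8]
grip_width: 0.0217
grip_force: 55.0
```

```bash
python3 arc.py 585.8 -102 567.2 -118.7 222 262 25 25 12
```

```text
[[-1.1, 1.0, 0, 0, 0, 0, 1], [-2.1, 2.1, 0, 0, 0, 0, 1], [-3.0, 3.2, 0, 0, 0, 0, 1], [-3.9, 4.4, 0, 0, 0, 0, 1], [-4.7, 5.6, 0, 0, 0, 0, 1], [-5.4, 6.9, 0, 0, 0, 0, 1], [-6.0, 8.2, 0, 0, 0, 0, 1], [-6.6, 9.5, 0, 0, 0, 0, 1], [-7.1, 10.9, 0, 0, 0, 0, 1], [-7.5, 12.3, 0, 0, 0, 0, 1], [-7.8, 13.7, 0, 0, 0, 0, 1], [-8.1, 15.1, 0, 0, 0, 0, 1]]
end cmd 582.3000000000001 -126.8
33.1 [ 567.  -118.5   91.2] F [0.7 5.8] Fm [0.91 4.98] rad in a0:  4.0
```

Request:
{"api": "arm_command", "payload": {
  "plan": [
    [[-1.1,1.0,0,0,0,0,1],[-2.1,2.1,0,0,0,0,1],[-3.0,3.2,0,0,0,0,1],[-3.9,4.4,0,0,0,0,1],[-4.7,5.6,0,0,0,0,1],[-5.4,6.9,0,0,0,0,1],[-6.0,8.2,0,0,0,0,1],[-6.6,9.5,0,0,0,0,1],[-7.1,10.9,0,0,0,0,1],[-7.5,12.3,0,0,0,0,1],[-7.8,13.7,0,0,0,0,1],[-8.1,15.1,0,0,0,0,1]]
  ]
}}

```text
time_s: 34.3
ee_pos: [0.5822, -0.1267, 0.0913]
eef_rot: [-3.141, -0.0, 1.571]
force: [-1.9, 4.9, -1.2]
grip_width: 0.0218
grip_force: 55.0
```

```bash
python3 arc.py 585.8 -102 582.3 -126.8 262 302 25 25 12
```

```text
[[-0.1, 1.5, 0, 0, 0, 0, 1], [-0.2, 2.9, 0, 0, 0, 0, 1], [-0.2, 4.4, 0, 0, 0, 0, 1], [-0.1, 5.8, 0, 0, 0, 0, 1], [0.1, 7.3, 0, 0, 0, 0, 1], [0.3, 8.7, 0, 0, 0, 0, 1], [0.7, 10.1, 0, 0, 0, 0, 1], [1.1, 11.5, 0, 0, 0, 0, 1], [1.6, 12.9, 0, 0, 0, 0, 1], [2.2, 14.2, 0, 0, 0, 0, 1], [2.9, 15.5, 0, 0, 0, 0, 1], [3.6, 16.7, 0, 0, 0, 0, 1]]
end cmd 599.0 -123.2
34.3 [ 582.2 -126.7   91.3] F [-1.9  4.9] Fm [-1.88  3.91] rad in a0:  3.61
```

Request:
{"api": "arm_command", "payload": {
  "plan": [
    [[-0.1,1.5,0,0,0,0,1],[-0.2,2.9,0,0,0,0,1],[-0.2,4.4,0,0,0,0,1],[-0.1,5.8,0,0,0,0,1],[0.1,7.3,0,0,0,0,1],[0.3,8.7,0,0,0,0,1],[0.7,10.1,0,0,0,0,1],[1.1,11.5,0,0,0,0,1],[1.6,12.9,0,0,0,0,1],[2.2,14.2,0,0,0,0,1],[2.9,15.5,0,0,0,0,1],[3.6,16.7,0,0,0,0,1]]
  ]
}}

```text
time_s: 35.5
ee_pos: [0.599, -0.1231, 0.0914]
eef_rot: [-3.141, -0.0, 1.571]
force: [-3.3, 1.9, -1.6]
grip_width: 0.0217
grip_force: 55.0
```

```bash
python3 arc.py 585.8 -102 599 -123.2 302 342 25.1 25.2 12
```

```text
[[0.7, 1.3, 0, 0, 0, 0, 1], [1.6, 2.5, 0, 0, 0, 0, 1], [2.5, 3.6, 0, 0, 0, 0, 1], [3.5, 4.7, 0, 0, 0, 0, 1], [4.6, 5.7, 0, 0, 0, 0, 1], [5.7, 6.6, 0, 0, 0, 0, 1], [6.9, 7.5, 0, 0, 0, 0, 1], [8.1, 8.3, 0, 0, 0, 0, 1], [9.4, 9.0, 0, 0, 0, 0, 1], [10.7, 9.7, 0, 0, 0, 0, 1], [12.0, 10.3, 0, 0, 0, 0, 1], [13.4, 10.8, 0, 0, 0, 0, 1]]
end cmd 609.8 -109.8
35.5 [ 599.  -123.1   91.4] F [-3.3  1.9] Fm [-3.35  1.8 ] rad in a0:  3.3
```

Request:
{"api": "arm_command", "payload": {
  "plan": [
    [[0.7,1.3,0,0,0,0,1],[1.6,2.5,0,0,0,0,1],[2.5,3.6,0,0,0,0,1],[3.5,4.7,0,0,0,0,1],[4.6,5.7,0,0,0,0,1],[5.7,6.6,0,0,0,0,1],[6.9,7.5,0,0,0,0,1],[8.1,8.3,0,0,0,0,1],[9.4,9.0,0,0,0,0,1],[10.7,9.7,0,0,0,0,1],[12.0,10.3,0,0,0,0,1],[13.4,10.8,0,0,0,0,1]]
  ]
}}

```text
time_s: 36.7
ee_pos: [0.6098, -0.1097, 0.0914]
eef_rot: [-3.141, -0.0, 1.571]
force: [-4.0, -0.2, -1.1]
grip_width: 0.0219
grip_force: 55.0
```

```bash
python3 arc.py 585.8 -102 609.8 -109.8 342 382 25.2 25.2 12
```

```text
[[1.4, 0.4, 0, 0, 0, 0, 1], [2.8, 0.7, 0, 0, 0, 0, 1], [4.3, 1.0, 0, 0, 0, 0, 1], [5.7, 1.1, 0, 0, 0, 0, 1], [7.2, 1.2, 0, 0, 0, 0, 1], [8.7, 1.2, 0, 0, 0, 0, 1], [10.1, 1.1, 0, 0, 0, 0, 1], [11.6, 0.9, 0, 0, 0, 0, 1], [13.0, 0.6, 0, 0, 0, 0, 1], [14.5, 0.3, 0, 0, 0, 0, 1], [15.9, -0.1, 0, 0, 0, 0, 1], [17.2, -0.6, 0, 0, 0, 0, 1]]
end cmd 609.1999999999999 -92.6
36.7 [ 609.8 -109.7   91.4] F [-4.  -0.2] Fm [-3.95 -0.71] rad in a0:  3.53
```

Request:
{"api": "arm_command", "payload": {
  "plan": [
    [[1.4,0.4,0,0,0,0,1],[2.8,0.7,0,0,0,0,1],[4.3,1.0,0,0,0,0,1],[5.7,1.1,0,0,0,0,1],[7.2,1.2,0,0,0,0,1],[8.7,1.2,0,0,0,0,1],[10.1,1.1,0,0,0,0,1],[11.6,0.9,0,0,0,0,1],[13.0,0.6,0,0,0,0,1],[14.5,0.3,0,0,0,0,1],[15.9,-0.1,0,0,0,0,1],[17.2,-0.6,0,0,0,0,1]]
  ]
}}

```text
time_s: 37.9
ee_pos: [0.6092, -0.0924, 0.0914]
eef_rot: [3.142, -0.0, 1.571]
force: [-2.6, -3.3, -2.0]
grip_width: 0.0219
grip_force: 55.0
```

```bash
python3 arc.py 585.8 -102 609.2 -92.6 22 62 25.2 24.8 12
```

```text
[[1.4, -0.7, 0, 0, 0, 0, 1], [2.7, -1.3, 0, 0, 0, 0, 1], [3.9, -2.1, 0, 0, 0, 0, 1], [5.1, -3.0, 0, 0, 0, 0, 1], [6.2, -3.9, 0, 0, 0, 0, 1], [7.3, -4.8, 0, 0, 0, 0, 1], [8.4, -5.8, 0, 0, 0, 0, 1], [9.3, -6.9, 0, 0, 0, 0, 1], [10.2, -8.1, 0, 0, 0, 0, 1], [11.1, -9.3, 0, 0, 0, 0, 1], [11.8, -10.5, 0, 0, 0, 0, 1], [12.5, -11.8, 0, 0, 0, 0, 1]]
end cmd 597.4000000000001 -80.1
37.9 [609.2 -92.4  91.4] F [-2.6 -3.3] Fm [-2.86 -2.84] rad in a0:  3.72
```

Request:
{"api": "arm_command", "payload": {
  "plan": [
    [[1.4,-0.7,0,0,0,0,1],[2.7,-1.3,0,0,0,0,1],[3.9,-2.1,0,0,0,0,1],[5.1,-3.0,0,0,0,0,1],[6.2,-3.9,0,0,0,0,1],[7.3,-4.8,0,0,0,0,1],[8.4,-5.8,0,0,0,0,1],[9.3,-6.9,0,0,0,0,1],[10.2,-8.1,0,0,0,0,1],[11.1,-9.3,0,0,0,0,1],[11.8,-10.5,0,0,0,0,1],[12.5,-11.8,0,0,0,0,1]]
  ]
}}

```text
time_s: 39.1
ee_pos: [0.5973, -0.0799, 0.0915]
eef_rot: [3.142, -0.0, 1.571]
force: [0.7, -3.4, -1.6]
grip_width: 0.022
grip_force: 55.0
```

```bash
python3 arc.py 585.8 -102 597.4 -80.1 62 112 24.8 25 12
```

```text
[[0.8, -1.6, 0, 0, 0, 0, 1], [1.5, -3.2, 0, 0, 0, 0, 1], [2.0, -5.0, 0, 0, 0, 0, 1], [2.5, -6.7, 0, 0, 0, 0, 1], [2.8, -8.5, 0, 0, 0, 0, 1], [3.0, -10.3, 0, 0, 0, 0, 1], [3.0, -12.1, 0, 0, 0, 0, 1], [2.9, -13.9, 0, 0, 0, 0, 1], [2.7, -15.7, 0, 0, 0, 0, 1], [2.4, -17.5, 0, 0, 0, 0, 1], [1.9, -19.3, 0, 0, 0, 0, 1], [1.3, -21.0, 0, 0, 0, 0, 1]]
end cmd 576.4 -78.8
39.1 [597.3 -79.9  91.5] F [ 0.7 -3.4] Fm [-0.3  -2.61] rad in a0:  2.44
```

Request:
{"api": "arm_command", "payload": {
  "plan": [
    [[0.8,-1.6,0,0,0,0,1],[1.5,-3.2,0,0,0,0,1],[2.0,-5.0,0,0,0,0,1],[2.5,-6.7,0,0,0,0,1],[2.8,-8.5,0,0,0,0,1],[3.0,-10.3,0,0,0,0,1],[3.0,-12.1,0,0,0,0,1],[2.9,-13.9,0,0,0,0,1],[2.7,-15.7,0,0,0,0,1],[2.4,-17.5,0,0,0,0,1],[1.9,-19.3,0,0,0,0,1],[1.3,-21.0,0,0,0,0,1]]
  ]
}}

```text
time_s: 40.3
ee_pos: [0.5769, -0.0787, 0.0917]
eef_rot: [3.14, -0.0, 1.571]
force: [6.0, -3.1, -1.0]
grip_width: 0.0219
grip_force: 55.0
```

```bash
python3 arc.py 585.8 -102 576.4 -78.8 112 155 25 25.1 12
```

```text
[[-0.6, -1.4, 0, 0, 0, 0, 1], [-1.4, -2.8, 0, 0, 0, 0, 1], [-2.2, -4.1, 0, 0, 0, 0, 1], [-3.0, -5.4, 0, 0, 0, 0, 1], [-4.0, -6.7, 0, 0, 0, 0, 1], [-5.0, -7.8, 0, 0, 0, 0, 1], [-6.1, -9.0, 0, 0, 0, 0, 1], [-7.3, -10.0, 0, 0, 0, 0, 1], [-8.5, -11.0, 0, 0, 0, 0, 1], [-9.8, -11.8, 0, 0, 0, 0, 1], [-11.2, -12.6, 0, 0, 0, 0, 1], [-12.6, -13.3, 0, 0, 0, 0, 1]]
end cmd 563.1 -91.39999999999999
40.3 [576.9 -78.7  91.7] F [ 6.  -3.1] Fm [ 5.34 -2.76] rad in a0:  4.55
```

Request:
{"api": "arm_command", "payload": {
  "plan": [
    [[-0.9,-1.3,0,0,0,0,1],[-1.7,-2.7,0,0,0,0,1],[-2.5,-4.0,0,0,0,0,1],[-3.3,-5.3,0,0,0,0,1],[-4.2,-6.5,0,0,0,0,1],[-5.2,-7.6,0,0,0,0,1],[-6.3,-8.8,0,0,0,0,1],[-7.4,-9.8,0,0,0,0,1],[-8.6,-10.8,0,0,0,0,1],[-9.9,-11.6,0,0,0,0,1],[-11.3,-12.4,0,0,0,0,1],[-12.6,-13.0,0,0,0,0,1]]
  ]
}}

```text
time_s: 41.5
ee_pos: [0.5637, -0.0911, 0.0916]
eef_rot: [3.14, -0.001, 1.571]
force: [6.3, 0.2, -1.1]
grip_width: 0.0215
grip_force: 55.0
```

```bash
python3 arc.py 585.8 -102 563.4 -91.4 155 190 24.8 24.6 11
```

```text
[[-1.4, -0.6, 0, 0, 0, 0, 1], [-2.7, -1.1, 0, 0, 0, 0, 1], [-4.0, -1.5, 0, 0, 0, 0, 1], [-5.3, -1.8, 0, 0, 0, 0, 1], [-6.7, -2.0, 0, 0, 0, 0, 1], [-8.1, -2.2, 0, 0, 0, 0, 1], [-9.4, -2.2, 0, 0, 0, 0, 1], [-10.8, -2.3, 0, 0, 0, 0, 1], [-12.2, -2.2, 0, 0, 0, 0, 1], [-13.5, -2.0, 0, 0, 0, 0, 1], [-14.9, -1.8, 0, 0, 0, 0, 1]]
end cmd 561.6 -106.30000000000001
41.5 [563.7 -91.1  91.6] F [6.3 0.2] Fm [5.62 0.92] rad in a0:  4.7
```

Request:
{"api": "arm_command", "payload": {
  "plan": [
    [[-1.4,-0.6,0,0,0,0,1],[-2.7,-1.0,0,0,0,0,1],[-4.0,-1.3,0,0,0,0,1],[-5.3,-1.5,0,0,0,0,1],[-6.7,-1.7,0,0,0,0,1],[-8.1,-1.8,0,0,0,0,1],[-9.4,-1.8,0,0,0,0,1],[-10.8,-1.8,0,0,0,0,1],[-12.2,-1.6,0,0,0,0,1],[-13.5,-1.4,0,0,0,0,1],[-14.9,-1.1,0,0,0,0,1]]
  ]
}}

```text
time_s: 42.6
ee_pos: [0.5623, -0.1063, 0.0914]
eef_rot: [-3.141, -0.0, 1.571]
force: [2.2, 2.4, -1.7]
grip_width: 0.0215
grip_force: 55.0
```

Request:
{"api": "arm_command", "payload": {
  "plan": [
    [[1,8,0,0,0,0,1],[3,17,0,0,0,0,1],[4,24,0,0,0,0,1],[4,24,0,0,0,0,1],[4,24,-15,0,0,0,1],[4,24,-35,0,0,0,1],[4,24,-55,0,0,0,1],[-10,24,-65,0,0,0,1],[-30,24,-65,0,0,0,1],[-42,24,-65,0,0,0,1],[-42,24,-65,0,0,0,1]]
  ]
}}

```text
time_s: 43.7
ee_pos: [0.5859, -0.1501, 0.1562]
eef_rot: [-3.141, 0.0, 1.569]
force: [-0.1, -0.8, -1.7]
grip_width: 0.0218
grip_force: 55.0
```

```bash
python3 - <<'E'
from h import *
from station import ctrl,cams
o=ctrl.get_obs(); print(o["time_s"],np.round(o["ee_pos"],4),np.round(o["force"],2))
for n in("wrist","scene"):
    i=cams.camera_info(n); p,d=cams.camera(n)
    np.savez(f"{n}2.npz",p=p,d=d,M=i["world_to_cam"],K=[i[k] for k in("fx","fy","cx","cy")]); M,K=i["world_to_cam"],[i[k] for k in("fx","fy","cx","cy")]
    q=M@[.586,-.102,.044,1]; u,v=int(K[0]*q[0]/q[2]+K[2]),int(K[1]*q[1]/q[2]+K[3]); print(n,u,v)
    if n=="wrist":
        v0,u0=max(0,v-80),max(0,u-80); c1=cv2.resize(p[v0:v0+160,u0:u0+160],(560,560),interpolation=cv2.INTER_CUBIC); print(u0,v0)
    else: c2=cv2.resize(p[v-30:v+30,u-25:u+0+0+0+0+0+0+0+25-0],(240,288)); 
c2=cv2.copyMakeBorder(c2,0,560-288,0,0,cv2.BORDER_CONSTANT)
cv2.imwrite("pics/c2.png",np.hstack([c1,c2]))
E
```

```text
43.7 [ 0.5859 -0.1501  0.1562] [-0.1  -0.83 -1.66]
wrist 276 142
196 62
scene 328 268
```

View pics/c2.png

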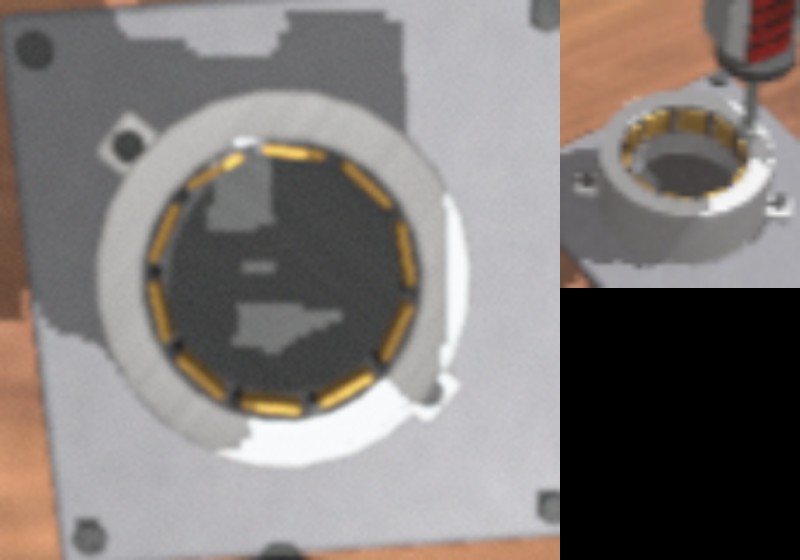

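All ten leaves appear folded out to the wall. I'll check each leaf's tilt from the tangent.

```bash
cat > leaf.py <<'E'
from h import *
import sys
p,d,M,K=load(sys.argv[1]); s=4
big=cv2.resize(p,None,fx=s,fy=s,interpolation=cv2.INTER_CUBIC)
h=cv2.cvtColor(big,cv2.COLOR_BGR2HSV)
m=((h[...,0]>12)&(h[...,0]<35)&(h[...,1]>90)&(h[...,2]>70)).astype(np.uint8)
v,u=np.nonzero(m); W=ray(np.c_[(u+.5)/s-.5,(v+.5)/s-.5],.042,M,K)*1000
# rim centre in this picture: outer contour of depth band
X=cloud(d,M,K); z=X[...,2]; mk=((z>.040)&(z<.048)&(np.hypot(X[...,0]-.586,X[...,1]+.102)<.055)).astype(np.uint8)
c=max(blobs(mk,100),key=cv2.contourArea); P=ray(c[:,0],.044,M,K)*1000
f=lambda q:np.hypot(P[:,0]-q[0],P[:,1]-q[1])-q[2]
C=least_squares(f,[586,-102,42],loss="soft_l1",f_scale=.3).x; print("rim",C.round(2))
k=np.hypot(W[:,0]-C[0],W[:,1]-C[1]); k=(k<32)&(k>18); mm=np.zeros_like(m); mm[v[k],u[k]]=1
n,L,st,_=cv2.connectedComponentsWithStats(mm)
for i in range(1,n):
    if st[i,4]<150: continue
    vv,uu=np.nonzero(L==i); w=ray(np.c_[(uu+.5)/s-.5,(vv+.5)/s-.5],.042,M,K)*1000; ctr=w.mean(0)-C[:2]
    ph=np.arctan2(ctr[1],ctr[0]); t=np.array([-np.sin(ph),np.cos(ph)]); r=np.array([np.cos(ph),np.sin(ph)])
    a,b=(w-w.mean(0))@t,(w-w.mean(0))@r; e,V=np.linalg.eigh(np.cov(a,b)); q=V[:,1]*np.sign(V[0,1])
    print("phi",round(np.degrees(ph)%360),"r",round(np.hypot(*ctr),1),"len",round(np.ptp(a),1),"inward tilt deg",round(np.degrees(-np.arctan2(q[1],q[0])),1))
E
python3 leaf.py wrist2; echo; python3 leaf.py wrist0
```

```text
rim [ 585.78 -102.18   41.25]
phi 84 r 28.4 len 13.5 inward tilt deg -0.0
phi 120 r 28.3 len 13.6 inward tilt deg -1.8
phi 49 r 28.6 len 14.4 inward tilt deg -0.2
phi 157 r 28.2 len 14.0 inward tilt deg -1.6
phi 13 r 28.5 len 14.7 inward tilt deg -0.8
phi 193 r 27.8 len 13.9 inward tilt deg -1.1
phi 337 r 28.2 len 14.5 inward tilt deg -1.6
phi 229 r 27.6 len 14.2 inward tilt deg -2.6
phi 302 r 27.9 len 14.2 inward tilt deg -1.6
phi 265 r 27.7 len 14.4 inward tilt deg -3.0

rim [ 585.56 -101.13   41.44]
phi 84 r 25.1 len 13.3 inward tilt deg 13.6
phi 121 r 24.7 len 12.3 inward tilt deg 22.0
phi 32 r 24.4 len 31.5 inward tilt deg 1.3
phi 223 r 19.4 len 48.4 inward tilt deg -4.7
phi 337 r 24.9 len 17.4 inward tilt deg 27.4
phi 302 r 24.1 len 15.4 inward tilt deg 34.1
```

Every leaf is within about 3° of the tangent, with none leaning inward, and all sit at a radius of about 28 mm, so they are flush. Next I'll take the tool back over the holder.

Request:
{"api": "arm_command", "payload": {
  "plan": [
    [[10,-3,0,0,0,0,1],[35,-9,0,0,0,0,1],[65,-17,0,0,0,0,1],[95,-24,0,0,0,0,1],[130,-33,0,0,0,0,1],[165,-42,0,0,0,0,1],[195,-50,0,0,0,0,1],[220,-56,0,0,0,0,1],[234,-60,0,0,0,0,1],[240,-61,0,0,0,0,1],[240,-61,0,0,0,0,1],[240,-61,0,0,0,0,1]]
  ]
}}

```text
time_s: 45.0
ee_pos: [0.5255, 0.0911, 0.1564]
eef_rot: [-3.142, 0.0, 1.57]
force: [-0.3, -0.3, -2.3]
grip_width: 0.0215
grip_force: 55.0
```

```bash
python3 - <<'E'
from h import *
from station import ctrl,cams
o=ctrl.get_obs(); print(o["time_s"],np.round(o["ee_pos"],4),np.round(o["force"],2),np.round(o["eef_rot"],4))
cs=[]
for n in("scene","side"):
    i=cams.camera_info(n); p,d=cams.camera(n)
    M,K=i["world_to_cam"],[i[k] for k in("fx","fy","cx","cy")]; np.savez(f"{n}3.npz",p=p,d=d,M=M,K=K)
    uv=lambda P:(lambda q:(K[0]*q[0]/q[2]+K[2],K[1]*q[1]/q[2]+K[3]))(M@[*P,1])
    e=o["ee_pos"]; u,v=uv([e[0],e[1],e[2]-.0568]); print(n,"expect ball",np.round([u,v],1),"mouth",np.round(uv([.525,.0932,.06]),1))
    u0,v0=int(u)-35,int(v)-45; print(u0,v0); cs.append(cv2.resize(p[v0:v0+80,u0:u0+70],(385,440),interpolation=cv2.INTER_CUBIC))
cv2.imwrite("pics/c3.png",np.hstack(cs))
E
```

```text
45.0 [0.5255 0.0911 0.1564] [-0.26 -0.28 -2.28] [-3.1415e+00  1.0000e-04  1.5703e+00]
scene expect ball [265.9 212.6] mouth [266.  224.3]
230 167
side expect ball [291.4 186.9] mouth [292.2 202.1]
256 141
```

View pics/c3.png

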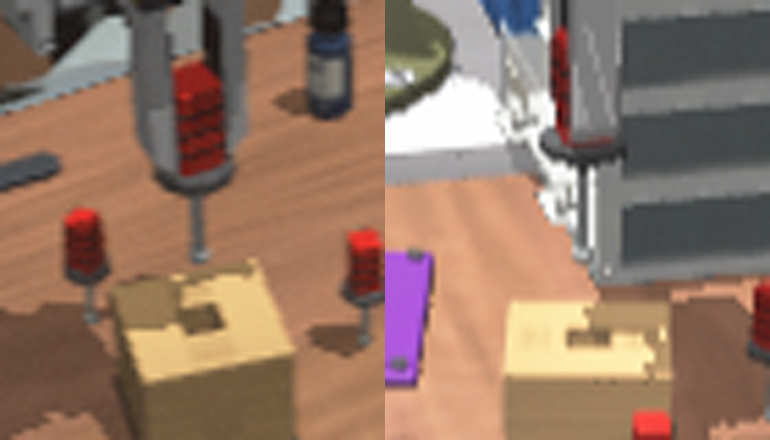

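Request:
{"api": "arm_command", "payload": {
  "plan": [
    [[1.5,0,10,0,0,0,1],[1.5,0,25,0,0,0,1],[1.5,0,35,0,0,0,1],[1.5,0,45,0,0,0,1],[1.5,0,55,0,0,0,1],[1.5,0,65,0,0,0,1],[1.5,0,75,0,0,0,1],[1.5,0,82,0,0,0,1],[1.5,0,85,0,0,0,1],[1.5,0,86,0,0,0,1],[1.5,0,86,0,0,0,1]]
  ]
}}

```text
time_s: 46.2
ee_pos: [0.5254, 0.0932, 0.0706]
eef_rot: [3.141, -0.0, 1.571]
force: [0.2, 1.0, -2.0]
grip_width: 0.0219
grip_force: 55.0
```

Request:
{"api": "arm_command", "payload": {
  "plan": [
    [[0,0,0.5,0,0,0,1],[0,0,1,0,0,0,1],[0,0,1,0,0,0,1],[0,0,1,0,0,0,1]]
  ]
}}

```text
time_s: 46.6
ee_pos: [0.5255, 0.0932, 0.0698]
eef_rot: [3.141, -0.0, 1.571]
force: [-0.5, -0.4, 3.2]
grip_width: 0.0218
grip_force: 55.0
```

Request:
{"api": "arm_command", "payload": {
  "plan": [
    [[0,0,0,0,0,0,0],[0,0,0,0,0,0,0],[0,0,0,0,0,0,0],[0,0,0,0,0,0,0],[0,0,-5,0,0,0,0],[0,0,-20,0,0,0,0],[0,0,-45,0,0,0,0],[0,0,-80,0,0,0,0],[0,0,-120,0,0,0,0],[0,0,-140,0,0,0,0],[-40,20,-140,0,0,0,0],[-90,25,-140,0,0,0,0]]
  ]
}}

```text
time_s: 47.8
ee_pos: [0.5513, 0.0034, 0.2106]
eef_rot: [3.139, 0.0, 1.574]
force: [0.6, -0.0, -0.2]
grip_width: 0.0472
grip_force: 0.0
```

```bash
python3 - <<'E'
from h import *
from station import ctrl,cams
o=ctrl.get_obs(); print(o["time_s"],np.round(o["ee_pos"],4),np.round(o["force"],2),o["grip_width"])
cs=[]
for n in("wrist","scene"):
    i=cams.camera_info(n); p,d=cams.camera(n)
    M,K=i["world_to_cam"],[i[k] for k in("fx","fy","cx","cy")]; np.savez(f"{n}4.npz",p=p,d=d,M=M,K=K); X=cloud(d,M,K)
    for c in blobs(red(p),40):
        mm=np.zeros(d.shape,np.uint8); cv2.drawContours(mm,[c],-1,1,-1); Q=X[(mm>0)&(d>0)]
        if len(Q): zt=np.percentile(Q[:,2],98); print(n,zt.round(4),Q[Q[:,2]>zt-.004].mean(0).round(4))
cv2.imwrite("pics/c4.png",np.hstack([cv2.resize(load("wrist4")[0],(400,300)),cv2.resize(load("scene4")[0][180:330,190:390],(400,300))]))
E
python3 leaf.py wrist4
```

```text
47.8 [0.5513 0.0034 0.2106] [ 0.55 -0.04 -0.23] 0.04715846504237593
wrist 0.0694 [0.6156 0.0986 0.0678]
wrist 0.1122 [0.5256 0.0933 0.1106]
scene 0.0111 [ 0.3489 -0.2146  0.0089]
scene 0.0118 [ 0.3734 -0.2018  0.0095]
scene 0.1119 [0.5234 0.0914 0.11  ]
scene 0.0382 [0.9544 0.2588 0.0366]
rim [ 581.81 -101.13   37.24]
phi 75 r 28.1 len 12.5 inward tilt deg 8.9
phi 114 r 25.4 len 12.8 inward tilt deg 6.3
phi 157 r 23.9 len 13.3 inward tilt deg 1.0
phi 199 r 23.9 len 14.4 inward tilt deg -5.2
phi 235 r 24.5 len 16.6 inward tilt deg -19.6
phi 309 r 28.0 len 16.5 inward tilt deg 2.9
phi 273 r 26.0 len 14.2 inward tilt deg -23.7
```

View pics/c4.png

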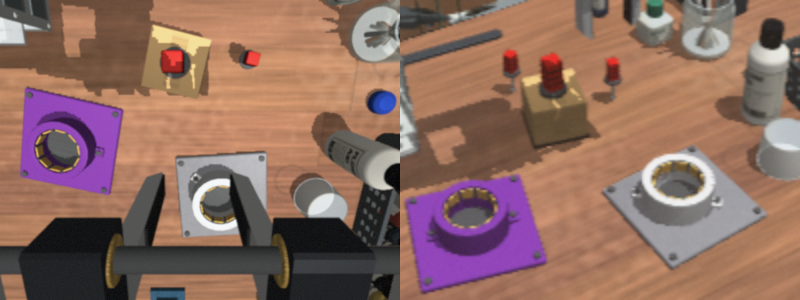

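The tool is seated upright in the holder with the handle top at 112 mm, as at the start. The rim fit in this last view is spoiled by a finger covering part of the rim, so the clear post-wipe picture is the one that counts. Handing in.

```bash
python3 -c "
from station import ctrl; print(ctrl.hand_in())"
```

```text
the job is handed in; nothing more can be done
None
```

I wiped the bore anticlockwise about three times round. In the unobstructed view afterwards all ten leaves lay flush; side force read at the end of each move was at most about 7 N (limit 12 N). The tool is back upright in its holder with the collar down, and I handed the job in at about 48 s (limit 72 s); no verdict was returned.

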